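# Make up two PC repair kits

## Task

Make up the two repair kits from the stock on the bench: the drive with the red heat spreader, the fan and the round heatsink go in the blue tray, and the drive with the green heat spreader and the white power adapter go in the yellow tray. Set each part down without dropping it, lying flat or upright as it is now, centred on the dark outline of its own shape and lined up with it. Leave the black drive, the mug and the screwdriver where they are.

Things in the scene. Friction and masses are not known exactly. Their poses are not given: they have to be found in the camera images.
- ssd_red: Solid-state drive stick with a finned red heat spreader, 80 x 24 x 11 mm. Its origin is the centre of its underside; x runs along its 80 mm length, z up. It starts lying flat on the bench, its length within 0.25 rad of world x. 
- ssd_green: Solid-state drive stick with a finned green heat spreader, 80 x 24 x 11 mm. Its origin is the centre of its underside; x runs along its 80 mm length, z up. It starts lying flat on the bench, its length within 0.25 rad of world x. 
- ssd_black: Spare solid-state drive stick with a finned black heat spreader, 80 x 24 x 11 mm, in no kit: it stays where it lies. Its origin is the centre of its underside; x runs along its 80 mm length, z up. It starts lying flat on the bench, its length within 0.25 rad of world x. 
- fan: Square black case fan with grey blades, 60 x 60 x 25 mm, lying flat. Origin: centre of its underside; x and y square to its sides, z up. Starts within 0.25 rad of the world axes.
- heatsink: Round aluminium heatsink with stacked disc fins and a copper core, 48 mm across, 34 mm high, standing upright. Origin: centre of its underside, z up.
- adapter: White laptop power adapter (no cable), 90 x 42 x 28 mm, lying flat. Origin: centre of its underside; x along its 90 mm length, z up. Starts with its length within 0.25 rad of world x.
- tray_blue: Blue kit tray, 170 (x) by 180 mm (y), fixed. Floor's upper face 4 mm, rim's top 8 mm above the bench; rim 4 mm wide. Origin: centre of its underside; yaw within 0.2 rad of world. Flat dark outlines: at x -40, y 0 mm a bar 28 x 84 mm, length along tray y (drive); at x +35, y -45 a 64 mm square (fan); at x +35, y +45 a disc 52 mm across (heatsink).
- tray_yellow: Yellow kit tray, 170 (x) by 180 mm (y), fixed. Floor's upper face 4 mm, rim's top 8 mm above the bench; rim 4 mm wide. Origin: centre of its underside; yaw within 0.2 rad of world. Flat dark outlines: at x -40, y 0 mm a bar 28 x 84 mm, length along tray y (drive); at x +35, y 0 a rectangle 46 x 94 mm, length along tray y (adapter).
- mug: White mug standing to one side of the trays, rim 80 mm across, 95 mm high, handle on its +y side. Origin: centre of its underside. To be left alone.
- screwdriver: Screwdriver with an orange handle, 190 mm long, lying along its x, handle to -x, to one side of the trays. Origin: middle of its length, at bench level. To be left alone.
Not all that is in view belongs to the job. Several things look just like the adapter: the one meant starts farthest from the robot's base.

How it is judged:
By the outcome, as a careful person would: the job done as asked, in the order asked, and still so for the second after the job is handed in, with the robot touching nothing.
It also fails if it takes over 114 s, if anything falls off the work surface, if the arm or the gripper's body presses on something with over 40 N, if the wrist force passes 120 N, or if a joint passes its speed limit or range.

## Robot

A 7-joint arm with a two-finger parallel gripper is mounted at the origin on the work surface. World frame = base frame: x ahead of the robot, y to its left, z up, the work surface at z = 0. Lengths are in m, angles in rad, forces in N, time in s.
With the tool pointing down it reaches from about 0.4 to 0.85 m from the base axis. Payload 4.5 kg.
Tool frame: the origin (TCP) lies midway between the tips of the shut fingers; the grasp point (between the pads) lies behind it (manip.grasp_offset is the x of the grasp point in the tool frame, in m); x points along the fingers, z is the direction in which the jaws open and shut, and the axes are right-handed (so a half turn about x gives the same grasp; the last joint's range is limited). The gripper opens to 88 mm and grips with 3 to 60 N. Pads are 18 mm wide; open, the fingers measure 123 mm over their backs; the gripper's body (75 mm by 187 mm) begins 45 mm behind the grasp point.
Start: joints at [1.302, 0.689, -0.195, 1.565, 0.157, 0.902, -0.215], TCP at [0.186, -0.597, 0.239] pointing down, gripper open.
Joint ranges: [-3.01, 3.01], [-0.46, 2.08], [-1.47, 1.51], [0.13, 2.56], [-1, 4.14], [0.04, 2.09], [-2.66, 2.66]. Speed limits (rad/s): [2.57, 2.57, 3.14, 3.14, 3.14, 3.14, 3.14].

## Interface

Orientations are given as a 3x3 rotation matrix whose columns are the frame's x, y, z axes.
In Python, from workcell import manip gives the robot as it stands.
- The arm moves only by the tool drive_tool, never from a script. Its arguments are lists of equal length, an entry for each row: "translation": the shift along the tool's x, y, z in mm, a list of three; "delta_rot": the turn, a rotation vector about the tool's x, y, z in degrees, a list of three. A call has exactly 8 rows; each row shifts and turns the commanded pose from where the row before left it, along the tool's axes as they then stand; what a row does not reach is not made up. A row lasts 1/12 s, in which the tool goes at most 41.7 mm and 7.16 degrees, less where a joint would pass 70% of its speed; a pose out of reach is approached as far as the arm can. A call with a gripper value outside its range is refused whole. "hand" is the gripper's target within -1 to 1 (shut at 1, half-way at 0, fully open at -1), set as the call begins (left out, the last holds). The fingers move at their own pace and stop on an object; "force" is the grip in N (left out, the last holds). Time passes only in rows, so rows that do not move let the fingers close, or fill a call up. It gives the time, the measured TCP pose, the force and the opening at its end, in the units of the state.
- manip.get_obs(): the state, without advancing time (a new reading comes with each control period).
- manip.snapshot(name): name is "scene" or "top" or "wrist"; returns the picture (384x512x3 uint8, blue, green, red); there is no depth.
- manip.get_calibration(name): a dict with "mtx" (3x3 intrinsics, pixels), "rvec" (rotation vector, rad) and "tvec" (3), from world to camera coordinates, as OpenCV has them. Camera axes: x right, y down, z forward; pixel columns grow to the right and rows downward; lengths in m; the calibration is good to about 2 mm. A picture is of the moment at which its call begins: read the wrist's pose just before it. get_calibration takes no time and is no camera call; for the wrist camera it gives the pose at the moment of the call.
- manip.job_done(): hands the job in, once; it reports no verdict.
Trained networks look in the newest picture that a camera, given by its name, has taken for a name from the list of things; names that differ only in an ending like _2 or _b are one class to them, and where a whole thing is asked for, a point or a joint stands for the part that bears it (a point fixed in the world has none). Each returns a list of dicts, best first, with "conf" (0 to 1); they miss things now and then, are a little off and sometimes report something else, mostly with a low value. They report only what shows in the picture. A call takes as long as a camera call. They do not tell look-alikes from the thing itself.
- manip.search_frame(camera, label): "xy" ([column, row] in pixels, amid what is visible of it).
- manip.regions_of(camera, label): "region" (384x512 bool, what is visible of it) and "xy" ([column, row] in pixels, amid what is visible of it).
- manip.spot_point(camera, label): "xy" ([column, row] in pixels: a listed point, or the origin of a listed thing).
The state is a dict: "time_s": time; "q": joint angles; "qd": joint speeds; "tau": joint torques, N m; "position": TCP position; "tcp_rot": TCP orientation; "ft_force": force on the tool from outside, world axes, zero at the start; "moment": the same for the moment, N m; "grip_width": opening from 0.0 (shut) to 1.0 (fully open).
Only numpy, scipy, OpenCV 4.12 (cv2) and the standard library are available. Lean on these libraries where they do the work, as an engineer would, in place of code of your own. Each camera call takes 0.05 s, during which the arm holds its last target.

## Working session

There is one attempt and no reset: what is moved stays moved. The work goes in short steps, Python scripts to look and compute and a tool call to move; the robot and the scene stay as the last step left them, time stands still between calls to the robot, and variables do not carry over. Pictures are saved under pics/ and viewed, and the job is handed in when it is done.

Besides the shell and the picture viewer there is one more tool, called after "Request:" as name(argument=value, ...) on one line, values as JSON. drive_tool: Moves the arm, as the interface text tells. Its arguments: {"type":"object","properties":{"translation":{"type":"array"},"delta_rot":{"type":"array"},"hand":{"type":"number"},"force":{"type":"number"}},"required":["translation","delta_rot"]}

```bash
ls; mkdir -p pics
python3 - <<'E'
from workcell import manip
import cv2
print(manip.grasp_offset)
o=manip.get_obs()
for k,v in o.items(): print(k,v)
for n in ("scene","top","wrist"):
    c=manip.get_calibration(n); print(n,c)
    cv2.imwrite(f"pics/a_{n}.png",manip.snapshot(n))
E
```

```text
pics
-0.0187
time_s 0.0
q [ 1.30175673  0.69001103 -0.19453731  1.56631362  0.1573512   0.90255642
 -0.21511151]
qd [ 1.03007343e-03  1.19240120e-03 -4.86517005e-04 -8.44484875e-04
  2.16053762e-04  2.49735884e-04 -4.49185478e-06]
tau [ 2.86514869e-04 -5.27562940e+01 -1.26651976e+00 -1.53428257e+01
 -5.25463989e-02  6.62820734e-03  1.73357143e-04]
position [ 0.18615433 -0.59596614  0.23790189]
tcp_rot [[-7.20002428e-04  9.54457945e-01  2.98344621e-01]
 [ 1.74654409e-03  2.98345444e-01 -9.54456361e-01]
 [-9.99998216e-01 -1.66138863e-04 -1.88181233e-03]]
ft_force [ 0.17785313  0.50465071 -0.53570056]
moment [ 0.02235818  0.0098206  -0.03231385]
grip_width 0.9945671598690125
scene {'mtx': array([[352.93745389,   0.        , 255.11796649],
       [  0.        , 352.93745389, 194.75890391],
       [  0.        ,   0.        ,   1.        ]]), 'rvec': array([ 1.19981744,  2.44181197, -0.82594296]), 'tvec': array([ 0.29556307, -0.28458478,  1.45409596])}
top {'mtx': array([[351.35043033,   0.        , 255.64742399],
       [  0.        , 351.35043033, 196.17259183],
       [  0.        ,   0.        ,   1.        ]]), 'rvec': array([ 2.17881516, -2.17306866,  0.14730503]), 'tvec': array([-0.01146191,  0.50466505,  0.88239267])}
wrist {'mtx': array([[327.02017795,   0.        , 257.46861252],
       [  0.        , 327.02017795, 190.22774483],
       [  0.        ,   0.        ,   1.        ]]), 'rvec': array([-2.35171665,  1.72834919,  0.23332268]), 'tvec': array([-0.62366941, -0.03763686,  0.38788783])}
```

View pics/a_scene.png

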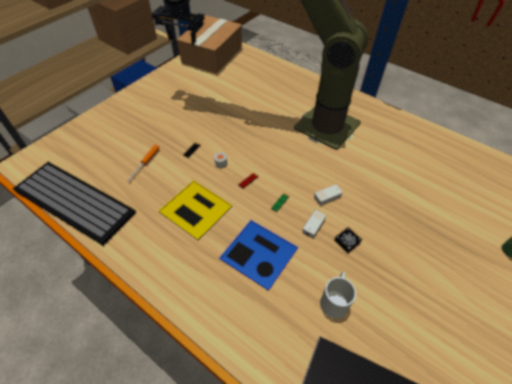

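View pics/a_top.png

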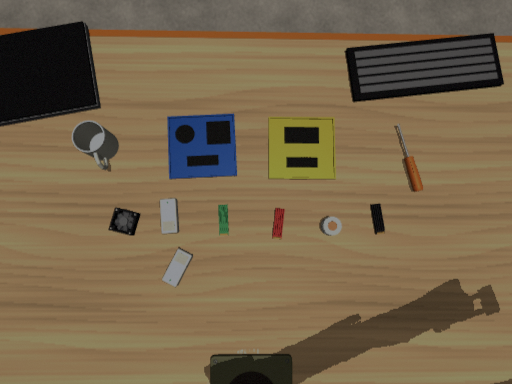

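View pics/a_wrist.png

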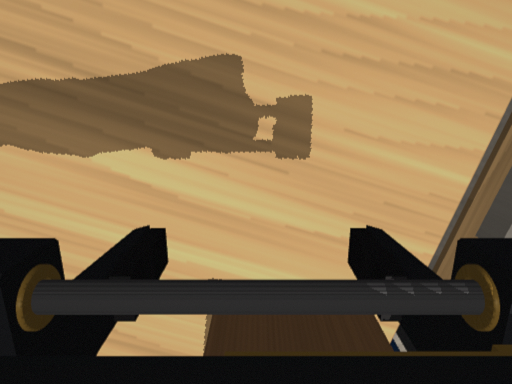

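The wrist view shows no parts, only bench. In the top view:

- **Drives:** red (278,223), green (223,219), black (377,219).
- **Other parts:** fan (124,221), heatsink (332,226).
- **Trays:** blue (202,147), yellow (301,149).
- **Adapter look-alikes:** (169,216) and (177,267). The base is near (252,380), so (169,216) is the farther one.

I'll measure these next and enlarge that area.

```bash
cat > h.py <<'E'
from workcell import manip
import cv2, numpy as np
H=dict(ssd_red=.011,ssd_green=.011,ssd_black=.011,fan=.025,heatsink=.034,adapter=.028,tray_blue=.008,tray_yellow=.008)
def unproj(cal,px,z):
    px=np.asarray(px,float).reshape(-1,2)
    R=cv2.Rodrigues(np.array(cal['rvec'],float))[0]; t=np.array(cal['tvec'],float).ravel()
    C=-R.T@t
    u=cv2.undistortPoints(px.reshape(-1,1,2),cal['mtx'],None).reshape(-1,2)
    d=np.c_[u,np.ones(len(u))]@R
    s=(z-C[2])/d[:,2]
    return (C+d*s[:,None])[:,:2]
def proj(cal,P):
    return cv2.projectPoints(np.asarray(P,float).reshape(-1,1,3),np.array(cal['rvec']),np.array(cal['tvec']),cal['mtx'],None)[0].reshape(-1,2)
def rect(cal,mask,z):
    ct=max(cv2.findContours(mask.astype(np.uint8),cv2.RETR_EXTERNAL,cv2.CHAIN_APPROX_NONE)[0],key=cv2.contourArea)
    w=unproj(cal,ct.reshape(-1,2),z)
    (c,s,a)=cv2.minAreaRect((w*1000).astype(np.float32))
    return np.round(c,1),np.round(s,1),round(a,1)
E
python3 - <<'E'
from h import *
img=manip.snapshot("top"); cal=manip.get_calibration("top")
R=cv2.Rodrigues(cal['rvec'])[0]; print("cam",-R.T@cal['tvec'])
for n in H:
    for d in manip.regions_of("top",n)[:3]:
        print(n,round(d['conf'],2),np.round(d['xy']),d['region'].sum(),*rect(cal,d['region'],H[n]))
cv2.imwrite("pics/b_crop.png",cv2.resize(img[100:300,60:260],None,fx=3,fy=3,interpolation=cv2.INTER_CUBIC))
E
```

```text
cam [0.40413822 0.01208986 0.93271708]
ssd_red 0.6 [281. 222.] 290 [437.  -70.1] [26.8 80.3] 82.6
ssd_green 0.84 [224. 218.] 274 [445.   75.1] [76.7 24.1] 2.9
ssd_black 0.52 [379. 217.] 329 [ 449.1 -331.5] [82.  30.4] 5.6
fan 0.71 [327. 227.] 339 [ 428.2 -205.5] [46.5 57.5] 0.1
fan 0.59 [125. 224.] 634 [439.2 327. ] [69.2 61.9] 76.1
fan 0.55 [168. 217.] 640 [454.5 212.4] [94.6 45.9] 1.8
heatsink 0.89 [326. 226.] 290 [ 429.2 -200.8] [43.5 51.7] 0.1
adapter 0.9 [176. 270.] 693 [322.9 188.3] [48.1 93.7] 63.2
adapter 0.77 [167. 216.] 625 [454.6 212.4] [92.7 45.3] 4.6
adapter 0.74 [126. 223.] 582 [439.  325.3] [65.8 58. ] 75.9
tray_blue 0.96 [202. 145.] 4306 [643.1 134.6] [175.7 184.9] 3.8
tray_yellow 0.68 [302. 148.] 4215 [ 640.9 -135.5] [183.5 174. ] 89.9
```

View pics/b_crop.png

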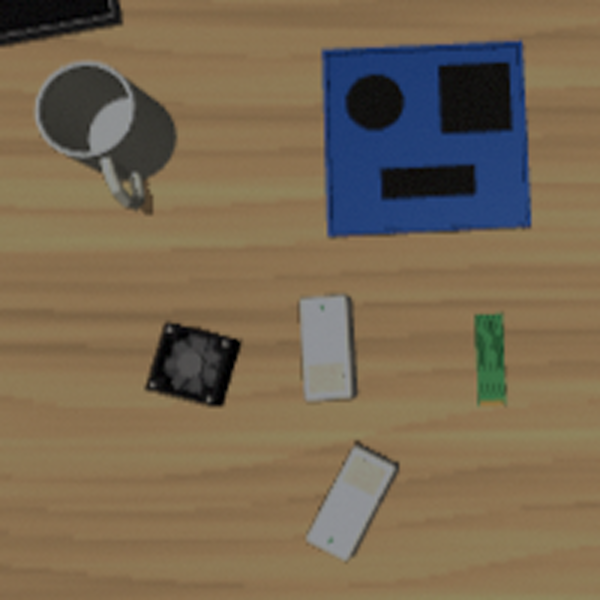

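In the enlarged crop the two white adapters sit at top-view (169,216) and (177,267). The first is at world (0.455, 0.212), 0.50 m from the base. The second is at (0.323, 0.188), 0.37 m away. So (169,216) is the one meant. The "fan" hits on the heatsink and the adapter are false; the real fan is at (125,223).

```bash
cat >> h.py <<'E'
from scipy.spatial.transform import Rotation as Ro
def Rdown(deg):
    a=np.radians(deg); z=np.array([np.cos(a),np.sin(a),0]); x=np.array([0,0,-1.]); return np.c_[x,np.cross(z,x),z]
def plan(xyz_mm,deg=None,o=None):
    """deg: world angle of tool z (jaw axis)"""
    o=o or manip.get_obs(); R=np.array(o['tcp_rot']); p=np.array(o['position'])*1000
    print("t",round(o['time_s'],2),"p",p.round(1),"jaw deg",round(np.degrees(np.arctan2(R[1,2],R[0,2])),1),"grip",round(o['grip_width'],3),"q",np.round(o['q'],2))
    d=np.array(xyz_mm)-p
    print("tool shift now axes",(R.T@d).round(1))
    if deg is not None:
        T=Rdown(deg); print("rotvec",np.degrees(Ro.from_matrix(R.T@T).as_rotvec()).round(2),"shift after rot",(T.T@d).round(1))
E
python3 - <<'E'
from h import *
cal=manip.get_calibration("wrist");R=cv2.Rodrigues(cal['rvec'])[0];C=-R.T@cal['tvec'];o=manip.get_obs()
T=np.array(o['tcp_rot']);print("cam in tool",T.T@(C-o['position']),"axis",T.T@R[2], "cam x",T.T@R[0])
plan([400,-80,200],-97.4)
plan([437,-70,200],-97.4)
E
```

```text
cam in tool [-0.14527402  0.06603559 -0.00050153] axis [ 9.64715090e-01 -2.63295814e-01  3.31514716e-04] cam x [-2.95908300e-04  1.74888818e-04  9.99999941e-01]
t 0.6 p [ 186.4 -596.6  238.8] jaw deg -72.6 grip 1.0 q [ 1.3   0.69 -0.19  1.57  0.16  0.9  -0.22]
tool shift now axes [  38.7  357.9 -429.4]
rotvec [24.75  0.   -0.  ] shift after rot [  38.8  145.3 -539.8]
t 0.6 p [ 186.4 -596.6  238.8] jaw deg -72.6 grip 1.0 q [ 1.3   0.69 -0.19  1.57  0.16  0.9  -0.22]
tool shift now axes [  38.7  396.2 -427.9]
rotvec [24.75  0.   -0.  ] shift after rot [  38.8  180.7 -554.5]
```

Request:
drive_tool(translation=[[2.4,24,-26],[2.4,24,-26],[2.4,24,-26],[2.4,24,-26],[2.4,24,-26],[2.4,24,-26],[2.4,24,-26],[2.4,24,-26]], delta_rot=[[0,0,0],[0,0,0],[0,0,0],[0,0,0],[0,0,0],[0,0,0],[0,0,0],[0,0,0]], hand=-1)

```text
time_s: 1.27
position: [0.3082, -0.3394, 0.2197]
tcp_rot: [[0.001, 0.955, 0.298], [-0.001, 0.298, -0.955], [-1.0, 0.001, 0.001]]
ft_force: [0.6, 0.7, 0.5]
grip_width: 1.0
```

Request:
drive_tool(translation=[[2.4,24,-26],[2.4,24,-26],[2.4,24,-26],[2.4,24,-26],[2.4,24,-26],[2.4,24,-26],[2.4,24,-26],[2.4,24,-26]], delta_rot=[[0,0,0],[0,0,0],[0,0,0],[0,0,0],[0,0,0],[0,0,0],[0,0,0],[0,0,0]])

```text
time_s: 1.93
position: [0.4297, -0.0833, 0.2004]
tcp_rot: [[0.001, 0.954, 0.298], [-0.0, 0.298, -0.954], [-1.0, 0.001, 0.0]]
ft_force: [0.5, 0.3, 0.4]
grip_width: 1.0
```

Request:
drive_tool(translation=[[0,0,0],[0,0,0],[0,0,0],[0,0,0],[0,0,0],[0,0,0],[0,0,0],[0,0,0]], delta_rot=[[6.2,0,0],[6.2,0,0],[6.2,0,0],[6.2,0,0],[0,0,0],[0,0,0],[0,0,0],[0,0,0]])

```text
time_s: 2.6
position: [0.4289, -0.085, 0.2004]
tcp_rot: [[0.0, 0.992, -0.128], [0.0, -0.128, -0.992], [-1.0, 0.0, -0.0]]
ft_force: [0.5, -0.0, 0.0]
grip_width: 1.002
```

```bash
cat >> h.py <<'E'
def look(name,labels,cam="wrist"):
    cal=manip.get_calibration(cam); img=manip.snapshot(cam)
    vis=img.copy()
    for l in labels:
        for d in manip.regions_of(cam,l)[:2]:
            r=rect(cal,d['region'],H[l]); print(l,round(d['conf'],2),np.round(d['xy']),d['region'].sum(),*r)
            np.savez(f"/tmp/{name}_{l}.npz",m=d['region']) 
            cs=cv2.findContours(d['region'].astype(np.uint8),cv2.RETR_EXTERNAL,cv2.CHAIN_APPROX_NONE)[0]
            cv2.drawContours(vis,cs,-1,(255,0,255),1)
    cv2.imwrite(f"pics/{name}.png",np.vstack([vis]) ); cv2.imwrite(f"/tmp/{name}_raw.png",img); np.savez(f"/tmp/{name}_cal.npz",**cal)
    return img,cal
E
python3 - <<'E'
from h import *
look("c1",["ssd_red"]); plan([437,-70,200],-97.4)
E
```

```text
ssd_red 0.72 [244. 167.] 1822 [433.  -71.3] [25.7 79.1] 83.0
t 2.7 p [428.9 -85.1 200.4] jaw deg -97.4 grip 1.0 q [ 0.06  0.52  0.04  2.16 -0.05  0.46 -1.56]
tool shift now axes [  0.4   6.1 -16. ]
rotvec [ 0.   -0.01 -0.01] shift after rot [  0.4   6.1 -16. ]
```

View pics/c1.png

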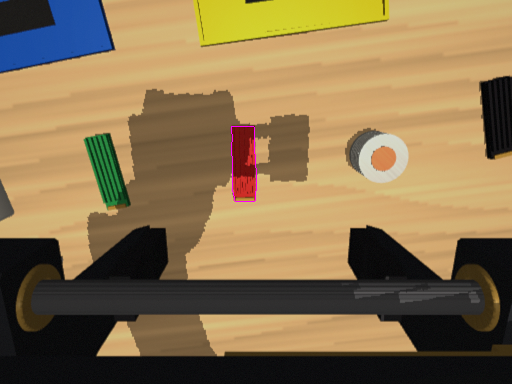

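```bash
cat >> h.py <<'E'
from scipy.optimize import minimize
DIM=dict(ssd_red=(80,24,11),ssd_green=(80,24,11),ssd_black=(80,24,11),fan=(60,60,25),adapter=(90,42,28),heatsink=(48,0,34),tray_blue=(170,180,8),tray_yellow=(170,180,8))
def fit(cal,mask,lab,x0,z0=0.,shapes=None):
    dx,dy,dz=DIM[lab]; S=4
    if lab=="heatsink":
        a=np.linspace(0,2*np.pi,40); b=np.c_[np.cos(a),np.sin(a)]*dx/2
    else: b=np.array([[1,1],[1,-1],[-1,-1],[-1,1]])*np.array([dx,dy])/2
    P=np.vstack([np.c_[b,np.full(len(b),z)] for z in (0,dz)])
    M=cv2.resize(mask.astype(np.uint8),None,fx=S,fy=S,interpolation=cv2.INTER_NEAREST)
    def cost(v):
        a=np.radians(v[2]);c,s=np.cos(a),np.sin(a)
        Q=P.copy();Q[:,:2]=P[:,:2]@np.array([[c,s],[-s,c]])+v[:2];Q[:,2]+=z0*1000
        h=cv2.convexHull(((proj(cal,Q/1000)+.5)*S-.5).astype(np.float32)).reshape(-1,2)
        I=np.zeros_like(M);cv2.fillConvexPoly(I,np.round(h*16).astype(np.int32),1,shift=4)
        return 1-(I&M).sum()/(I|M).sum()
    best=None
    for d in ((4,4,4),(-3,3,-3)):
        sim=np.array([x0]+[np.array(x0)+np.eye(3)[i]*d[i] for i in range(3)],float)
        r=minimize(cost,x0,method="Nelder-Mead",options=dict(initial_simplex=sim,xatol=.02,fatol=1e-5))
        if best is None or r.fun<best.fun: best=r
    return best.x.round(1),round(1-best.fun,3)
E
python3 - <<'E'
from h import *
cal=dict(np.load("/tmp/c1_cal.npz"))
print(fit(cal,np.load("/tmp/c1_ssd_red.npz")['m'],"ssd_red",[433,-71,-7]))
img=manip.snapshot("wrist");c=manip.get_calibration("wrist")
d=manip.regions_of("wrist","heatsink")[0]; print("hs",fit(c,d['region'],"heatsink",[430,-200,0]))
d=manip.regions_of("wrist","ssd_green")[0]; print("gr",fit(c,d['region'],"ssd_green",[445,75,3]))
t=manip.snapshot("top");c=manip.get_calibration("top")
for n,x0 in dict(ssd_red=[433,-71,-7],ssd_green=[445,75,3],heatsink=[430,-200,0],fan=[440,325,-14],adapter=[455,212,2],tray_blue=[643,135,4],tray_yellow=[641,-135,0]).items():
    for d in manip.regions_of("top",n)[:2]: print(n,d['conf'],fit(c,d['region'],n,x0))
E
```

```text
(array([432.3, -70.9,  -6.6]), np.float64(0.948))
hs (array([ 425.7, -206.7,   12. ]), np.float64(0.959))
gr (array([442.4,  73.3,   2.6]), np.float64(0.95))
ssd_red 0.53 (array([431.5, -66.2,  -9.4]), np.float64(0.081))
ssd_green 0.74 (array([443.8,  75.1,   2.4]), np.float64(0.929))
fan 0.9 (array([439. , 330.3, -14.5]), np.float64(0.954))
adapter 0.96 (array([455., 212.,   2.]), np.float64(0.0))
adapter 0.65 (array([453.4, 214.6,   4.3]), np.float64(0.924))
tray_blue 0.76 (array([642.8, 134.7,   3.5]), np.float64(0.964))
tray_yellow 0.75 (array([ 6.427e+02, -1.332e+02,  3.000e-01]), np.float64(0.929))
```

Request:
drive_tool(translation=[[20,2.3,-14.5],[35,0,0],[35,0,0],[35,0,0],[30,0,0],[20,0,0],[14,0,0],[7,0,0]], delta_rot=[[0,0,0],[0,0,0],[0,0,0],[0,0,0],[0,0,0],[0,0,0],[0,0,0],[0,0,0]])

```text
time_s: 3.92
position: [0.4457, -0.0729, 0.013]
tcp_rot: [[-0.025, 0.991, -0.13], [0.004, -0.13, -0.992], [-1.0, -0.025, -0.001]]
ft_force: [0.4, -0.0, -0.4]
grip_width: 0.999
```

Run:
```python
from h import *
plan([433,-71,3.5],-96.8)
cv2.imwrite("pics/d1.png",manip.snapshot("wrist"))
```

```text
t 3.92 p [445.7 -72.9  13. ] jaw deg -97.4 grip 0.999 q [ 0.07  0.93 -0.01  2.19  0.07  0.04 -1.7 ]
tool shift now axes [  9.8 -12.6  -0.2]
rotvec [-0.64 -0.06  1.45] shift after rot [  9.5 -12.9  -0.4]
```

View pics/d1.png

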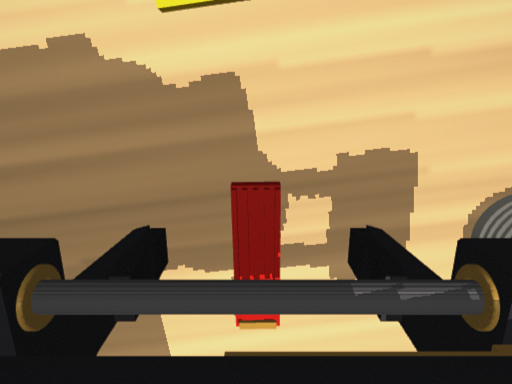

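Request:
drive_tool(translation=[[2,5,0],[3,0,0],[2,0,0],[1,0,0],[0,0,0],[0,0,0],[0,0,0],[0,0,0]], delta_rot=[[-0.6,0,1.45],[0,0,0],[0,0,0],[0,0,0],[0,0,0],[0,0,0],[0,0,0],[0,0,0]])

```text
time_s: 4.63
position: [0.4534, -0.0743, 0.0116]
tcp_rot: [[-0.009, 0.993, -0.121], [0.002, -0.121, -0.993], [-1.0, -0.01, -0.001]]
ft_force: [-0.9, 0.1, -0.4]
grip_width: 1.003
```

Run:
```python
from h import *
plan([433,-71,3.5],-96.8)
```

```text
t 4.63 p [453.4 -74.3  11.6] jaw deg -96.9 grip 1.003 q [ 0.08  0.93 -0.04  2.19  0.67  0.04 -2.3 ]
tool shift now axes [  8.3 -20.5  -0.8]
rotvec [-0.13 -0.05  0.55] shift after rot [  8.1 -20.6  -0.8]
```

Request:
drive_tool(translation=[[-10,0,0],[-15,0,0],[-15,0,0],[-10,0,0],[0,0,0],[0,0,0],[0,0,0],[0,0,0]], delta_rot=[[0,0,0],[0,0,-2],[0,0,-2],[0,0,-2],[0,0,-1.5],[0,0,0],[0,0,0],[0,0,0]])

```text
time_s: 5.3
position: [0.4541, -0.0745, 0.0611]
tcp_rot: [[-0.14, 0.983, -0.12], [0.018, -0.119, -0.993], [-0.99, -0.141, -0.001]]
ft_force: [-1.7, -0.6, 1.1]
grip_width: 0.999
```

```bash
cat >> h.py <<'E'
def planR(xyz_mm,deg,tilt=0,o=None):
    """tilt deg: rotation about tool z after Rdown (negative: tips toward base for jaw -97)"""
    o=o or manip.get_obs(); R=np.array(o['tcp_rot']); p=np.array(o['position'])*1000
    T=Rdown(deg)@Ro.from_rotvec([0,0,np.radians(tilt)]).as_matrix(); d=np.array(xyz_mm)-p
    print("t",round(o['time_s'],2),"p",p.round(1),"jaw",round(np.degrees(np.arctan2(R[1,2],R[0,2])),1),"xaxis",R[:,0].round(3),"grip",round(o['grip_width'],3),"q",np.round(o['q'],2),"F",np.round(o['ft_force'],1))
    print("shift before rot",(R.T@d).round(1),"rotvec",np.degrees(Ro.from_matrix(R.T@T).as_rotvec()).round(2),"shift after rot",(T.T@d).round(1))
E
python3 - <<'E'
from h import *
planR([438,-72,3.5],-96.8,-7)
E
```

```text
t 5.3 p [454.1 -74.5  61.1] jaw -96.9 xaxis [-0.14   0.018 -0.99 ] grip 0.999 q [ 0.28  0.86 -0.35  2.04  0.56  0.47 -2.19] F [-1.7 -0.6  1.1]
shift before rot [59.3 -8.  -0.5] rotvec [-0.1  -0.05  1.12] shift after rot [59.2 -9.2 -0.6]
```

Request:
drive_tool(translation=[[15,-2,0],[15,-2,0],[11,-2,0],[8,-2,0],[5,0,0],[3,0,0],[0,0,0],[0,0,0]], delta_rot=[[0,0,0],[0,0,0],[0,0,0],[0,0,0],[0,0,0],[0,0,0],[0,0,0],[0,0,0]])

```text
time_s: 5.97
position: [0.4393, -0.0724, 0.0061]
tcp_rot: [[-0.139, 0.983, -0.12], [0.018, -0.119, -0.993], [-0.99, -0.14, -0.001]]
ft_force: [0.3, 0.1, 0.3]
grip_width: 0.999
```

Run:
```python
from h import *
planR([438,-72,3.5],-96.8,-7)
```

```text
t 5.97 p [439.3 -72.4   6.1] jaw -96.9 xaxis [-0.139  0.018 -0.99 ] grip 0.999 q [ 0.21  0.96 -0.23  2.1   0.64  0.3  -2.27] F [0.3 0.1 0.3]
shift before rot [ 2.8 -0.9 -0.3] rotvec [-0.09 -0.06  1.06] shift after rot [ 2.8 -1.  -0.3]
```

Request:
drive_tool(translation=[[1.8,0,0],[0,0,0],[0,0,0],[0,0,0],[0,0,0],[0,0,0],[0,0,0],[0,0,0]], delta_rot=[[0,0,0],[0,0,0],[0,0,0],[0,0,0],[0,0,0],[0,0,0],[0,0,0],[0,0,0]], hand=1, force=25)

```text
time_s: 6.63
position: [0.439, -0.0725, 0.0043]
tcp_rot: [[-0.139, 0.983, -0.12], [0.018, -0.119, -0.993], [-0.99, -0.14, -0.001]]
ft_force: [0.0, -0.4, 0.1]
grip_width: 0.416
```

Request:
drive_tool(translation=[[0,0,0],[0,0,0],[0,0,0],[0,0,0],[0,0,0],[0,0,0],[0,0,0],[0,0,0]], delta_rot=[[0,0,0],[0,0,0],[0,0,0],[0,0,0],[0,0,0],[0,0,0],[0,0,0],[0,0,0]])

```text
time_s: 7.3
position: [0.4389, -0.0725, 0.0043]
tcp_rot: [[-0.139, 0.983, -0.12], [0.018, -0.119, -0.993], [-0.99, -0.14, -0.001]]
ft_force: [-0.5, 0.5, -1.0]
grip_width: 0.27
```

Run:
```python
from h import *
planR([438,-72,3.5],-96.8,-7)
look("e1",["ssd_red"])
cal=dict(np.load("/tmp/e1_cal.npz"))
print(fit(cal,np.load("/tmp/e1_ssd_red.npz")['m'],"ssd_red",[433,-71,-7]))
```

```text
t 7.3 p [438.9 -72.5   4.3] jaw -96.9 xaxis [-0.139  0.018 -0.99 ] grip 0.27 q [ 0.21  0.96 -0.23  2.1   0.65  0.3  -2.27] F [-0.5  0.5 -1. ]
shift before rot [ 0.9 -0.9 -0.4] rotvec [-0.11 -0.07  1.07] shift after rot [ 0.9 -0.9 -0.4]
ssd_red 0.59 [257. 226.] 5878 [449.7 -73.8] [23.5 54.5] 83.0
(array([433.2, -71.8,  -7.1]), np.float64(0.739))
```

View pics/e1.png

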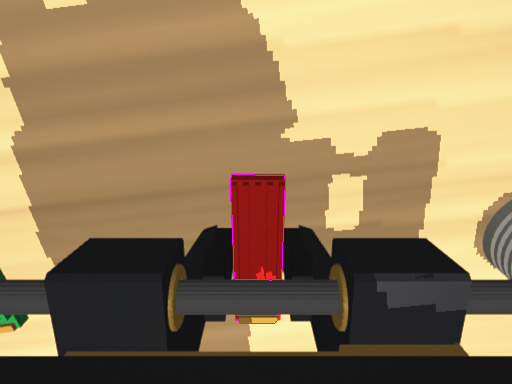

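Run:
```python
from h import *
cal=dict(np.load("/tmp/e1_cal.npz"))
print(unproj(cal,[258,175.5],0)*1000,unproj(cal,[258,182],.011)*1000,unproj(cal,[258,323],.011)*1000)
im=cv2.imread("/tmp/e1_raw.png"); cv2.imwrite("pics/e2.png",cv2.resize(im[160:340,200:320],None,fx=4,fy=3.3))
```

```text
[[471.89941842 -76.81878402]] [[473.13792679 -76.95379675]] [[395.42580105 -67.59150251]]
```

View pics/e2.png

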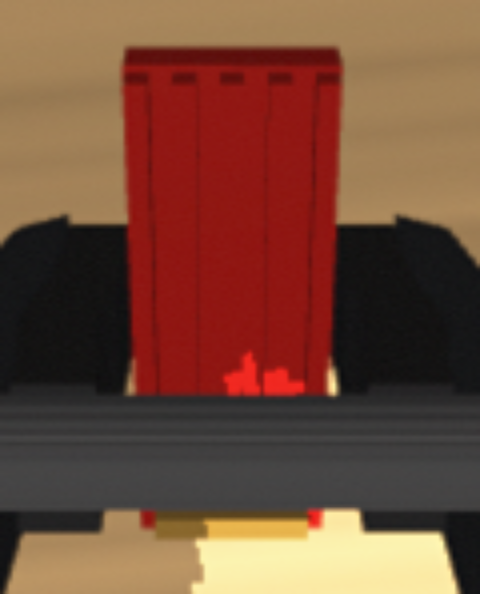

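Request:
drive_tool(translation=[[-5,0,0],[-15,0,0],[-20,0,0],[-25,0,0],[-25,0,0],[-20,0,0],[-10,0,0],[0,0,0]], delta_rot=[[0,0,0],[0,0,0],[0,0,0],[0,0,0],[-3,-0.42,0],[-6.2,-0.88,0],[-6.2,-0.88,0],[-6.2,-0.88,0]])

```text
time_s: 8.07
position: [0.4574, -0.0745, 0.1255]
tcp_rot: [[-0.131, 0.956, 0.262], [-0.036, 0.259, -0.965], [-0.991, -0.136, 0.001]]
ft_force: [0.0, 0.2, -1.0]
grip_width: 0.269
```

Request:
drive_tool(translation=[[0,0,0],[0,0,0],[0,0,0],[0,0,0],[0,0,0],[0,0,0],[0,0,0],[0,0,0]], delta_rot=[[-6.2,-0.88,0],[-6.2,-0.88,0],[-6.2,-0.88,0],[-6.2,-0.88,0],[-6.2,-0.88,0],[-6.2,-0.88,0],[-6.2,-0.88,0],[-6.2,-0.88,0]])

```text
time_s: 8.73
position: [0.4556, -0.0744, 0.1234]
tcp_rot: [[-0.058, 0.414, 0.909], [-0.127, 0.9, -0.418], [-0.99, -0.14, 0.0]]
ft_force: [-0.5, -0.5, -0.1]
grip_width: 0.268
```

Run:
```python
from h import *
planR([602.5,138.5,110],3.5,-8)
```

```text
t 8.73 p [455.6 -74.4 123.4] jaw -24.7 xaxis [-0.058 -0.127 -0.99 ] grip 0.268 q [ 0.36  0.78 -0.64  2.1   0.94  0.7  -1.4 ] F [-0.5 -0.5 -0.1]
shift before rot [-22.4 254.2  44.5] rotvec [-27.92  -3.93   0.05] shift after rot [-15.1 203.5 159.7]
```

Request:
drive_tool(translation=[[-2.8,31.8,5.6],[-2.8,31.8,5.6],[-2.8,31.8,5.6],[-2.8,31.8,5.6],[-2.8,31.8,5.6],[-2.8,31.8,5.6],[-2.8,31.8,5.6],[-2.8,31.8,5.6]], delta_rot=[[0,0,0],[0,0,0],[0,0,0],[0,0,0],[0,0,0],[0,0,0],[0,0,0],[0,0,0]])

```text
time_s: 9.4
position: [0.6045, 0.1387, 0.1099]
tcp_rot: [[-0.06, 0.419, 0.906], [-0.127, 0.897, -0.423], [-0.99, -0.14, -0.0]]
ft_force: [0.9, -0.8, -0.2]
grip_width: 0.268
```

Request:
drive_tool(translation=[[0,0,0],[0,0,0],[0,0,0],[0,0,0],[0,0,0],[0,0,0],[0,0,0],[0,0,0]], delta_rot=[[-5.6,-0.79,0],[-5.6,-0.79,0],[-5.6,-0.79,0],[-5.6,-0.79,0],[-5.6,-0.79,0],[0,0,0],[0,0,0],[0,0,0]])

```text
time_s: 10.07
position: [0.6041, 0.1376, 0.1099]
tcp_rot: [[0.008, -0.054, 0.999], [-0.14, 0.989, 0.054], [-0.99, -0.14, -0.0]]
ft_force: [-0.2, -0.4, -1.4]
grip_width: 0.266
```

Run:
```python
from h import *
planR([602.5,138.5,110],3.5,-8)
img,cal=look("f1",["tray_blue","ssd_red"])
```

```text
t 10.07 p [604.1 137.6 109.9] jaw 3.1 xaxis [ 0.008 -0.14  -0.99 ] grip 0.266 q [ 0.02  0.97 -0.76  1.64  0.91  1.   -1.07] F [-0.2 -0.4 -1.4]
shift before rot [-0.3  0.9 -1.6] rotvec [-0.38 -0.06  0.03] shift after rot [-0.3  0.9 -1.6]
tray_blue 0.7 [320. 132.] 37826 [640.1 144.8] [169.7 158.6] 3.2
```

View pics/f1.png

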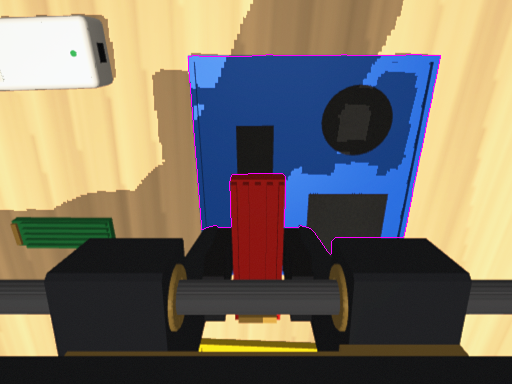

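```bash
cat >> h.py <<'E'
def dark(img,thr=75,sat=35):
    i=img.astype(int); return ((i.max(2)<thr)&(i.max(2)-i.min(2)<sat)).astype(np.uint8)
def blobs(cal,img,z=.004,mina=300,region=None):
    m=dark(img); 
    if region is not None: m&=region
    n,l,s,c=cv2.connectedComponentsWithStats(m)
    for k in range(1,n):
        if s[k,4]>mina:
            mm=l==k; print("blob px",c[k].round(0),"area",s[k,4],"box",s[k,:4],"rect",*rect(cal,mm,z))
E
python3 - <<'E'
from h import *
cal=dict(np.load("/tmp/f1_cal.npz"));img=cv2.imread("/tmp/f1_raw.png")
print(unproj(cal,[[189,56],[440,56]],.008)*1000)
reg=np.zeros(img.shape[:2],np.uint8);reg[60:235,195:440]=1
blobs(cal,img,region=reg)
ys=[130,140,150,160]
for y in ys: print(y,img[y,225:285:3].tolist()[:3]);
E
```

```text
[[552.42523188 218.12554034]
 [719.94417749 227.26161247]]
blob px [357. 120.] area 3846 box [322  85  70  70] rect [673.1 180.6] [50.5 50.8] 7.6
blob px [254. 149.] area 1736 box [236 126  38  48] rect [599.5 154.3] [27.5 36.9] 3.1
blob px [343. 215.] area 3243 box [284 194 103  41] rect [667.9 103. ] [81.7 37.1] 3.2
130 [[131, 65, 26], [132, 65, 26], [133, 66, 28]]
140 [[132, 67, 29], [131, 65, 26], [131, 66, 26]]
150 [[131, 64, 26], [131, 64, 26], [132, 65, 27]]
160 [[130, 64, 25], [129, 63, 23], [130, 64, 25]]
```

Request:
drive_tool(translation=[[15,2.1,-3.2],[22,3.1,0],[20,2.8,0],[15,2.1,0],[10,1.4,0],[6,0.8,0],[2,0.2,0],[0,0,0]], delta_rot=[[0,0,0],[0,0,0],[0,0,0],[0,0,0],[0,0,0],[0,0,0],[0,0,0],[0,0,0]])

```text
time_s: 10.88
position: [0.601, 0.1378, 0.0189]
tcp_rot: [[0.008, -0.056, 0.998], [-0.139, 0.989, 0.057], [-0.99, -0.139, 0.0]]
ft_force: [-0.6, 0.0, -1.0]
grip_width: 0.265
```

Run:
```python
from h import *
planR([600.9,137.2,8.8],3.1,-8)
img,cal=look("f2",["ssd_red"])
```

```text
t 10.88 p [601.  137.8  18.9] jaw 3.3 xaxis [ 0.008 -0.139 -0.99 ] grip 0.265 q [-0.01  1.09 -0.68  1.67  1.04  0.88 -1.17] F [-0.6  0.  -1. ]
shift before rot [10.1  0.8 -0.2] rotvec [0.16 0.03 0.  ] shift after rot [10.1  0.8 -0.1]
ssd_red 0.69 [258. 229.] 5887 [599.3 141.7] [26.8 61.2] 3.1
```

View pics/f2.png

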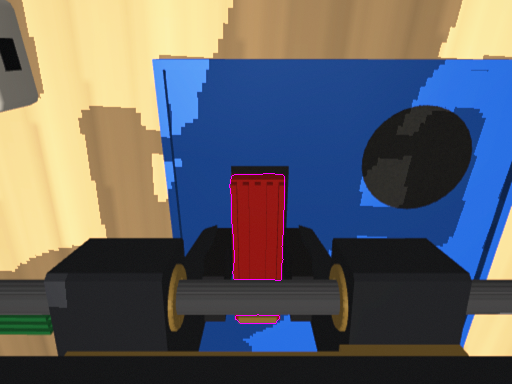

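Request:
drive_tool(translation=[[3,0.4,0.6],[3,0.2,0],[2,0.2,0],[1,0,0],[0.7,0,0],[0,0,0],[0,0,0],[0,0,0]], delta_rot=[[0,0,0],[0,0,0],[0,0,0],[0,0,0],[0,0,0],[0,0,0],[0,0,0],[0,0,0]])

```text
time_s: 11.65
position: [0.6015, 0.1371, 0.0092]
tcp_rot: [[0.008, -0.057, 0.998], [-0.139, 0.989, 0.057], [-0.99, -0.139, -0.0]]
ft_force: [0.4, -1.1, -0.3]
grip_width: 0.269
```

Run:
```python
from h import *
planR([601.6,137.2,8.8],3.1,-8)
img=manip.snapshot("wrist");cv2.imwrite("pics/f3.png",cv2.resize(img[140:340,190:330],None,fx=4,fy=2.9))
cal=manip.get_calibration("wrist")
```

```text
t 11.65 p [601.5 137.1   9.2] jaw 3.3 xaxis [ 0.008 -0.139 -0.99 ] grip 0.269 q [-0.01  1.1  -0.67  1.67  1.05  0.87 -1.18] F [ 0.4 -1.1 -0.3]
shift before rot [0.4 0.1 0.1] rotvec [0.17 0.02 0.01] shift after rot [0.4 0.1 0.1]
```

View pics/f3.png

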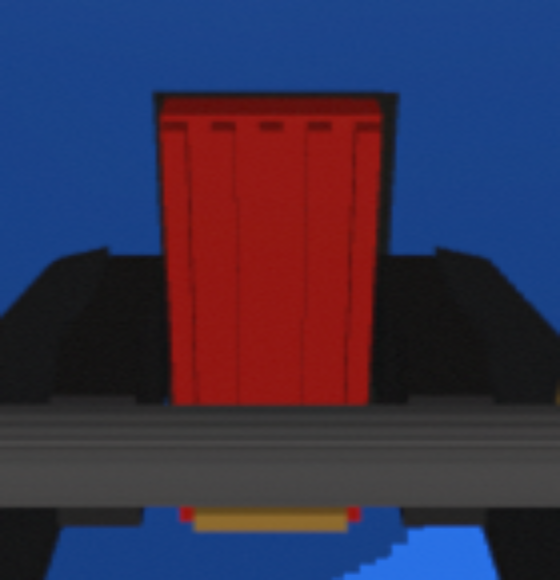

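Request:
drive_tool(translation=[[0.2,-1.1,0.5],[0.4,0,0],[0.3,0,0],[0,0,0],[0,0,0],[0,0,0],[0,0,0],[0,0,0]], delta_rot=[[0,0,0],[0,0,0],[0,0,0],[0,0,0],[0,0,0],[0,0,0],[0,0,0],[0,0,0]])

```text
time_s: 12.37
position: [0.602, 0.1359, 0.0084]
tcp_rot: [[0.008, -0.057, 0.998], [-0.139, 0.989, 0.057], [-0.99, -0.139, -0.0]]
ft_force: [-0.4, -1.0, -0.3]
grip_width: 0.269
```

Run:
```python
from h import *
planR([602,136,8.3],3.1,-8)
img=manip.snapshot("wrist");cv2.imwrite("pics/f4.png",cv2.resize(img[140:340,190:330],None,fx=4,fy=2.9))
```

```text
t 12.37 p [602.  135.9   8.4] jaw 3.3 xaxis [ 0.008 -0.139 -0.99 ] grip 0.269 q [-0.01  1.1  -0.67  1.67  1.05  0.87 -1.18] F [-0.4 -1.  -0.3]
shift before rot [ 0.1  0.1 -0. ] rotvec [0.18 0.02 0.01] shift after rot [ 0.1  0.1 -0. ]
```

View pics/f4.png

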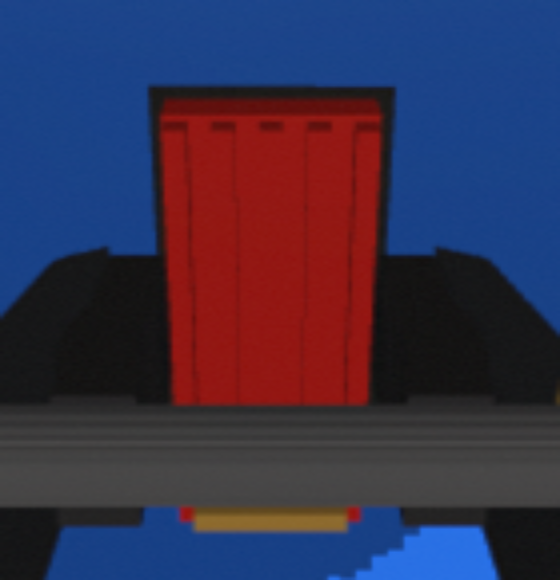

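Request:
drive_tool(translation=[[0.5,0,0],[0,0,0],[0,0,0],[0,0,0],[0,0,0],[0,0,0],[0,0,0],[0,0,0]], delta_rot=[[0,0,0],[0,0,0],[0,0,0],[0,0,0],[0,0,0],[0,0,0],[0,0,0],[0,0,0]])

```text
time_s: 13.08
position: [0.6021, 0.1359, 0.0083]
tcp_rot: [[0.008, -0.057, 0.998], [-0.139, 0.989, 0.057], [-0.99, -0.139, 0.0]]
ft_force: [-1.9, -0.2, 6.1]
grip_width: 0.266
```

Request:
drive_tool(translation=[[0,0,0],[0,0,0],[0,0,0],[0,0,0],[0,0,0],[0,0,0],[0,0,0],[0,0,0]], delta_rot=[[0,0,0],[0,0,0],[0,0,0],[0,0,0],[0,0,0],[0,0,0],[0,0,0],[0,0,0]], hand=-0.2)

```text
time_s: 13.75
position: [0.6021, 0.1358, 0.0079]
tcp_rot: [[0.008, -0.057, 0.998], [-0.139, 0.989, 0.057], [-0.99, -0.139, -0.0]]
ft_force: [0.8, -0.4, -0.8]
grip_width: 0.6
```

Request:
drive_tool(translation=[[-5,0,0],[-20,0,0],[-35,0,0],[-40,0,0],[-35,0,0],[-20,0,0],[-5,0,0],[0,0,0]], delta_rot=[[0,0,0],[0,0,0],[0,0,0],[0,0,0],[0,0,0],[0,0,0],[0,0,0],[0,0,0]], hand=-1)

```text
time_s: 14.42
position: [0.6015, 0.1589, 0.1681]
tcp_rot: [[0.011, -0.056, 0.998], [-0.138, 0.989, 0.057], [-0.99, -0.138, 0.003]]
ft_force: [-0.2, -0.4, -0.2]
grip_width: 1.0
```

Run:
```python
from h import *
img,cal=look("g1",["ssd_red"])
planR([440,328,160],-14.5,0)
print(fit(cal,np.load("/tmp/g1_ssd_red.npz")['m'],"ssd_red",[602,131,93],.004))
cv2.imwrite("pics/g1b.png",cv2.resize(img,(760,570)))
```

```text
ssd_red 0.56 [256. 176.] 2035 [600.6 130.8] [25.2 83.2] 3.3
t 14.52 p [600.3 157.  165.1] jaw 3.3 xaxis [ 0.006 -0.141 -0.99 ] grip 0.999 q [ 0.01  0.9  -0.8   1.6   0.83  1.09 -1.02] F [-0.4 -0.1 -0.1]
shift before rot [ -20.   178.8 -150.3] rotvec [17.73  1.16  8.06] shift after rot [   5.1  125.4 -198. ]
(array([600.8, 130.9,  93.2]), np.float64(0.956))
```

View pics/g1b.png

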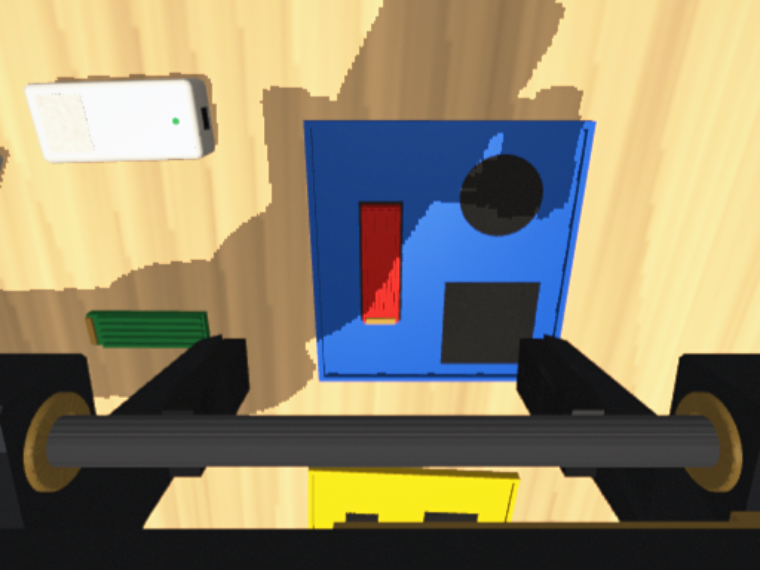

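Request:
drive_tool(translation=[[-3,25.6,-21.5],[-3,25.6,-21.5],[-3,25.6,-21.5],[-3,25.6,-21.5],[-3,25.6,-21.5],[-3,25.6,-21.5],[-3,25.6,-21.5],[0,0,0]], delta_rot=[[0,0,0],[0,0,0],[0,0,0],[0,0,0],[5.9,0.4,2.7],[5.9,0.4,2.7],[5.9,0.4,2.7],[0,0,0]])

```text
time_s: 15.18
position: [0.4432, 0.3401, 0.1649]
tcp_rot: [[-0.004, 0.246, 0.969], [0.007, 0.969, -0.246], [-1.0, 0.006, -0.005]]
ft_force: [-0.9, 0.7, 0.6]
grip_width: 1.0
```

Run:
```python
from h import *
img,cal=look("h1",["fan"])
planR([440,330,160],-14.5,0)
print(fit(cal,np.load("/tmp/h1_fan.npz")['m'],"fan",[440,330,-14]))
```

```text
t 15.28 p [447.3 335.3 164.2] jaw -14.3 xaxis [-0.001 -0.    -1.   ] grip 0.999 q [-0.28  0.81 -0.78  1.82  0.76  0.84 -1.69] F [-0.6 -0.1 -0.4]
shift before rot [ 4.2 -7.  -5.8] rotvec [ 0.22 -0.06  0.03] shift after rot [ 4.2 -7.  -5.7]Traceback (most recent call last):
  File "<stdin>", line 4, in <module>
    fid = stack.enter_context(open(os.fspath(file), "rb"))
                              ~~~~^^^^^^^^^^^^^^^^^^^^^^^
FileNotFoundError: [Errno 2] No such file or directory: '/tmp/h1_fan.npz'
```

View pics/h1.png

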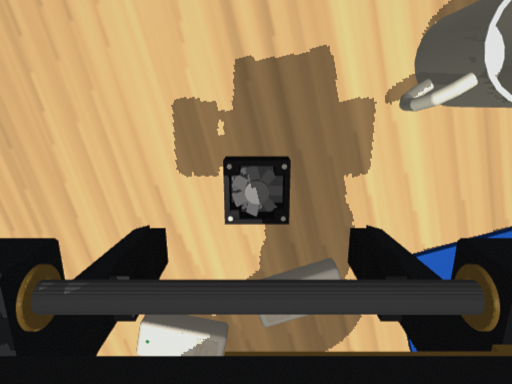

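Run:
```python
from h import *
img=cv2.imread("/tmp/h1_raw.png");cal=dict(np.load("/tmp/h1_cal.npz"))
reg=np.zeros(img.shape[:2],np.uint8);reg[140:232,210:305]=1
i=img.astype(int);m=((i.max(2)-i.min(2)<25)|(i.max(2)<60)).astype(np.uint8)&reg
m=cv2.morphologyEx(m,cv2.MORPH_OPEN,np.ones((3,3),np.uint8))
ct=max(cv2.findContours(m,0,1)[0],key=cv2.contourArea);M=np.zeros_like(m);cv2.drawContours(M,[cv2.convexHull(ct)],-1,1,-1)
print(cv2.boundingRect(ct),fit(cal,M>0,"fan",[440,330,-14]))
t=manip.get_calibration("top"); print("mug rim",unproj(t,[[90,137],[104,168]],.095)*1000)
```

```text
(223, 157, 68, 67) (array([437.1, 328.4, -14.1]), np.float64(0.97))
mug rim [[639.52142232 392.11696618]
 [563.69331718 354.95390595]]
```

Request:
drive_tool(translation=[[10,-5.2,-4.2],[28,-4,-4],[35,0,0],[35,0,0],[25,0,0],[14,0,0],[6,0,0],[1,0,0]], delta_rot=[[0,0,0],[0,0,0],[0,0,0],[0,0,0],[0,0,0],[0,0,0],[0,0,0],[0,0,0]])

```text
time_s: 15.95
position: [0.4383, 0.3273, 0.0095]
tcp_rot: [[-0.001, 0.25, 0.968], [-0.001, 0.968, -0.25], [-1.0, -0.001, -0.001]]
ft_force: [-0.4, 0.3, 0.1]
grip_width: 1.006
```

Run:
```python
from h import *
planR([437.1,328.4,9],-14.1,0)
cv2.imwrite("pics/h2.png",manip.snapshot("wrist"))
```

```text
t 15.95 p [438.3 327.3   9.5] jaw -14.5 xaxis [-0.001 -0.001 -1.   ] grip 1.006 q [-0.4   1.02 -0.55  1.92  1.06  0.54 -1.96] F [-0.4  0.3  0.1]
shift before rot [ 0.5  0.7 -1.4] rotvec [-0.4  -0.05  0.08] shift after rot [ 0.5  0.8 -1.4]
```

View pics/h2.png

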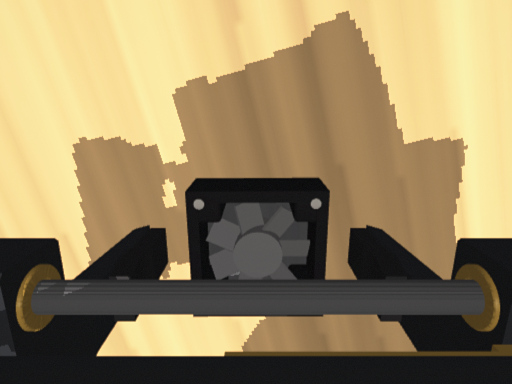

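Request:
drive_tool(translation=[[0.3,0.6,0],[0,0,0],[0,0,0],[0,0,0],[0,0,0],[0,0,0],[0,0,0],[0,0,0]], delta_rot=[[-0.3,0,0],[0,0,0],[0,0,0],[0,0,0],[0,0,0],[0,0,0],[0,0,0],[0,0,0]], hand=1, force=25)

```text
time_s: 16.67
position: [0.4389, 0.3302, 0.012]
tcp_rot: [[0.002, 0.245, 0.97], [0.003, 0.97, -0.245], [-1.0, 0.003, 0.001]]
ft_force: [0.5, -1.0, 6.3]
grip_width: 0.681
```

Run:
```python
from h import *
planR([437.1,328.4,9],-14.1,0)
img,cal=look("h3",[]);cv2.imwrite("pics/h3.png",cv2.resize(img[150:340,160:360],None,fx=3,fy=3))
```

```text
t 16.67 p [438.9 330.2  12. ] jaw -14.2 xaxis [ 0.002  0.003 -1.   ] grip 0.681 q [-0.41  1.01 -0.56  1.92  1.06  0.54 -1.96] F [ 0.5 -1.   6.3]
shift before rot [ 3.  -2.2 -1.3] rotvec [-0.06  0.07 -0.19] shift after rot [ 3.  -2.2 -1.3]
```

View pics/h3.png

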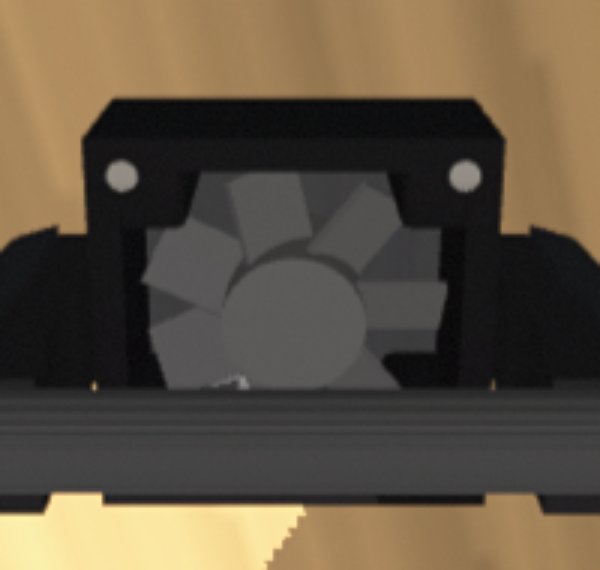

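Request:
drive_tool(translation=[[0,0,0],[0,0,0],[0,0,0],[0,0,0],[0,0,0],[0,0,0],[0,0,0],[0,0,0]], delta_rot=[[0,0,0],[0,0,0],[0,0,0],[0,0,0],[0,0,0],[0,0,0],[0,0,0],[0,0,0]])

```text
time_s: 17.38
position: [0.4389, 0.3302, 0.012]
tcp_rot: [[0.002, 0.245, 0.97], [0.003, 0.97, -0.245], [-1.0, 0.003, 0.001]]
ft_force: [-0.1, -1.0, 6.3]
grip_width: 0.679
```

Run:
```python
from h import *
planR([437.1,328.4,9],-14.1,0)
img,cal=look("h4",[]);
cal3=dict(np.load("/tmp/h3_cal.npz"))
# far bottom edge row: h3 crop y~98 -> row 150+98/3 ; top far edge crop y~140
for c,n in((cal,"now"),(cal3,"h3")): print(n,unproj(c,[[257,150+98/3]],0)*1000,unproj(c,[[257,150+140/3]],.025)*1000)
cv2.imwrite("pics/h4.png",cv2.resize(img[150:340,160:360],None,fx=3,fy=3))
```

```text
t 17.38 p [438.9 330.2  12. ] jaw -14.2 xaxis [ 0.002  0.003 -1.   ] grip 0.679 q [-0.41  1.01 -0.56  1.92  1.06  0.54 -1.96] F [-0.1 -1.   6.3]
shift before rot [ 3.  -2.2 -1.3] rotvec [-0.06  0.07 -0.18] shift after rot [ 3.  -2.2 -1.3]
now [[444.18311692 357.78865026]] [[444.21564113 357.81608329]]
h3 [[444.1833747  357.78861724]] [[444.21609018 357.81563572]]
```

View pics/h4.png

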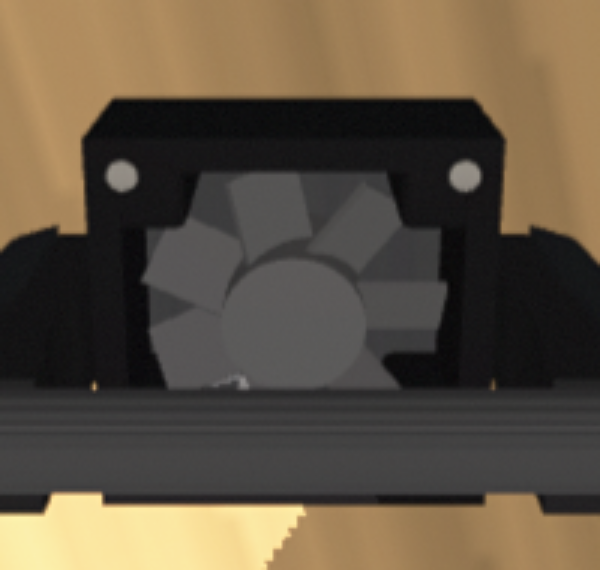

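Request:
drive_tool(translation=[[-5,0,0],[-12,0,0],[-20,0,0],[-25,0,0],[-25,0,0],[-20,0,0],[-10,0,0],[-3,0,0]], delta_rot=[[0,0,0],[0,0,0],[0,0,0],[0,0,0],[0,0,0],[0,0,0],[0,0,0],[0,0,0]])

```text
time_s: 18.1
position: [0.4388, 0.3303, 0.1329]
tcp_rot: [[0.003, 0.245, 0.97], [0.004, 0.97, -0.245], [-1.0, 0.005, 0.002]]
ft_force: [0.1, 0.3, 0.1]
grip_width: 0.68
```

Run:
```python
from h import *
planR([679.9,92.6,120],3.3,0)
img,cal=look("h5",[]);
cv2.imwrite("pics/h5.png",cv2.resize(img,(512,384)))
```

```text
t 18.1 p [438.8 330.3 132.9] jaw -14.2 xaxis [ 0.003  0.004 -1.   ] grip 0.68 q [-0.31  0.84 -0.74  1.88  0.82  0.75 -1.76] F [0.1 0.3 0.1]
shift before rot [  12.5 -171.5  291.9] rotvec [-17.46   0.13  -0.26] shift after rot [  12.9 -251.2  227. ]
```

View pics/h5.png

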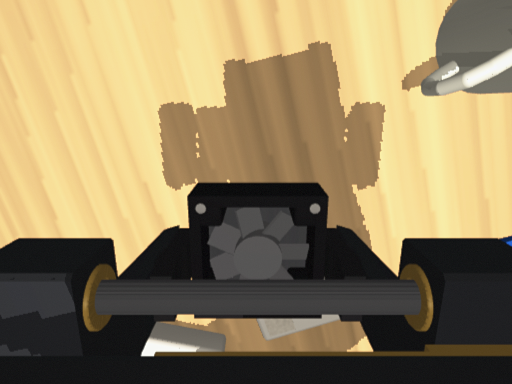

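Request:
drive_tool(translation=[[1.2,-17.1,29.2],[1.2,-17.1,29.2],[1.2,-17.1,29.2],[1.2,-17.1,29.2],[1.2,-17.1,29.2],[1.2,-17.1,29.2],[1.2,-17.1,29.2],[1.2,-17.1,29.2]], delta_rot=[[0,0,0],[0,0,0],[0,0,0],[0,0,0],[0,0,0],[0,0,0],[0,0,0],[0,0,0]])

```text
time_s: 18.82
position: [0.6315, 0.1379, 0.1193]
tcp_rot: [[-0.002, 0.244, 0.97], [0.001, 0.97, -0.244], [-1.0, 0.001, -0.002]]
ft_force: [0.8, 0.3, -0.7]
grip_width: 0.678
```

Request:
drive_tool(translation=[[1.2,-17.1,29.2],[1.2,-17.1,29.2],[0,0,0],[0,0,0],[0,0,0],[0,0,0],[0,0,0],[0,0,0]], delta_rot=[[0,0,0],[0,0,0],[-5.8,0,0],[-5.8,0,0],[-5.8,0,-0.2],[0,0,0],[0,0,0],[0,0,0]])

```text
time_s: 19.48
position: [0.6791, 0.0925, 0.1179]
tcp_rot: [[-0.001, -0.055, 0.999], [-0.002, 0.999, 0.055], [-1.0, -0.002, -0.001]]
ft_force: [-0.4, -0.0, -1.1]
grip_width: 0.676
```

Run:
```python
from h import *
planR([679.9,92.6,120],3.3,0)
img,cal=look("i1",["tray_blue"])
reg=np.zeros(img.shape[:2],np.uint8);reg[0:235,100:440]=1
blobs(cal,img,region=reg)
```

```text
t 19.48 p [679.1  92.5 117.9] jaw 3.1 xaxis [-0.001 -0.002 -1.   ] grip 0.676 q [ 0.19  1.04 -0.85  1.44  0.84  1.05 -0.79] F [-0.4 -0.  -1.1]
shift before rot [-2.1  0.   0.8] rotvec [-0.17 -0.03  0.09] shift after rot [-2.1  0.   0.8]
tray_blue 0.85 [212.  92.] 40660 [640.8 133.3] [169.7 179. ] 3.2
blob px [258.  71.] area 3851 box [225  36  68  72] rect [673.5 180.3] [50.3 50.1] 3.1
blob px [258. 195.] area 8675 box [160 150 196  85] rect [677.8  86.3] [166.2  71.8] 3.2
```

View pics/i1.png

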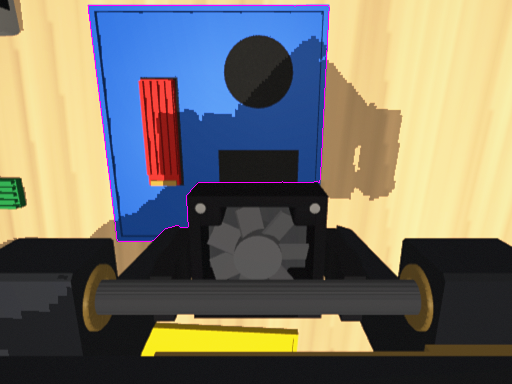

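Request:
drive_tool(translation=[[10,0,0.8],[20,-0.3,0],[20,0,0],[18,0,0],[12,0,0],[8,0,0],[3,0,0],[0,0,0]], delta_rot=[[0,0,0],[0,0,0],[0,0,0],[0,0,0],[0,0,0],[0,0,0],[0,0,0],[0,0,0]])

```text
time_s: 20.25
position: [0.6803, 0.0923, 0.0273]
tcp_rot: [[0.0, -0.057, 0.998], [-0.001, 0.998, 0.057], [-1.0, -0.001, 0.0]]
ft_force: [0.8, 0.4, -1.1]
grip_width: 0.676
```

```bash
cat >> h.py <<'E'
def crop(name,r0,r1,c0,c1,f=3):
    img=manip.snapshot("wrist");np.savez("/tmp/lastcal.npz",**manip.get_calibration("wrist"))
    cv2.imwrite(f"pics/{name}.png",cv2.resize(img[r0:r1,c0:c1],None,fx=f,fy=f,interpolation=cv2.INTER_CUBIC));cv2.imwrite(f"/tmp/{name}_raw.png",img)
E
python3 - <<'E'
from h import *
planR([679.9,92.0,16],3.2,0)
crop("i2",120,340,140,380)
E
```

```text
t 20.25 p [680.3  92.3  27.3] jaw 3.2 xaxis [ 0.    -0.001 -1.   ] grip 0.676 q [ 0.17  1.15 -0.78  1.46  0.94  0.93 -0.84] F [ 0.8  0.4 -1.1]
shift before rot [11.3 -0.3 -0.5] rotvec [0.04 0.01 0.05] shift after rot [11.3 -0.3 -0.5]
```

View pics/i2.png

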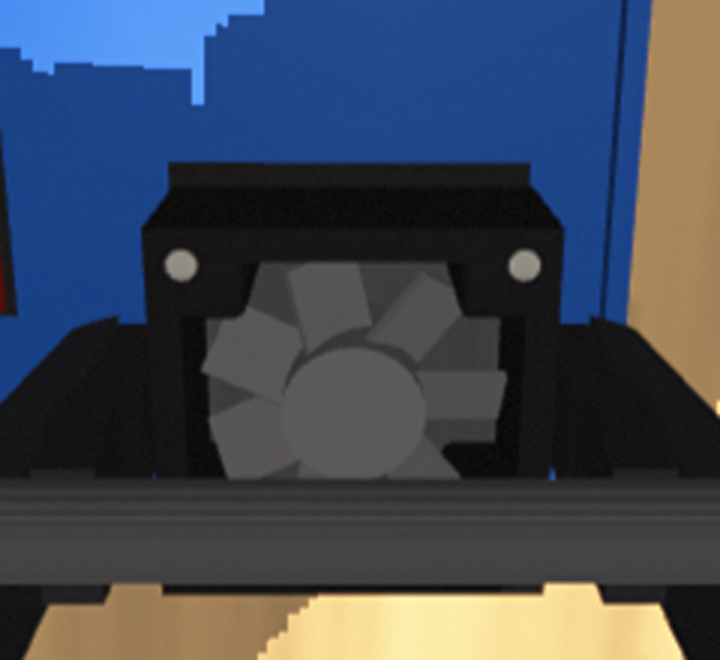

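Run:
```python
from h import *
c=dict(np.load("/tmp/lastcal.npz"))
print(unproj(c,[[256.6,174.3]],.004)*1000, unproj(c,[[257.2,182.3]],.0153)*1000,unproj(c,[[257.2,120+229/3]],.0403)*1000)
```

```text
[[677.33374801 122.3611626 ]] [[677.74578933 120.80618766]] [[677.75545317 120.85124867]]
```

Request:
drive_tool(translation=[[3,-0.5,-0.3],[3,0,0],[2.5,0,0],[1,0,0],[0.8,0,0],[0.5,0,0],[0,0,0],[0,0,0]], delta_rot=[[0,0,0],[0,0,0],[0,0,0],[0,0,0],[0,0,0],[0,0,0],[0,0,0],[0,0,0]])

```text
time_s: 20.97
position: [0.6803, 0.0918, 0.0172]
tcp_rot: [[0.001, -0.057, 0.998], [-0.001, 0.998, 0.057], [-1.0, -0.001, 0.001]]
ft_force: [0.7, 0.7, -0.5]
grip_width: 0.675
```

Run:
```python
from h import *
planR([679.9,92.0,16],3.2,0)
crop("i3",120,340,140,380)
```

```text
t 20.97 p [680.3  91.8  17.2] jaw 3.2 xaxis [ 0.001 -0.001 -1.   ] grip 0.675 q [ 0.16  1.16 -0.78  1.46  0.95  0.92 -0.85] F [ 0.7  0.7 -0.5]
shift before rot [ 1.2  0.3 -0.4] rotvec [0.05 0.05 0.05] shift after rot [ 1.2  0.3 -0.4]
```

View pics/i3.png

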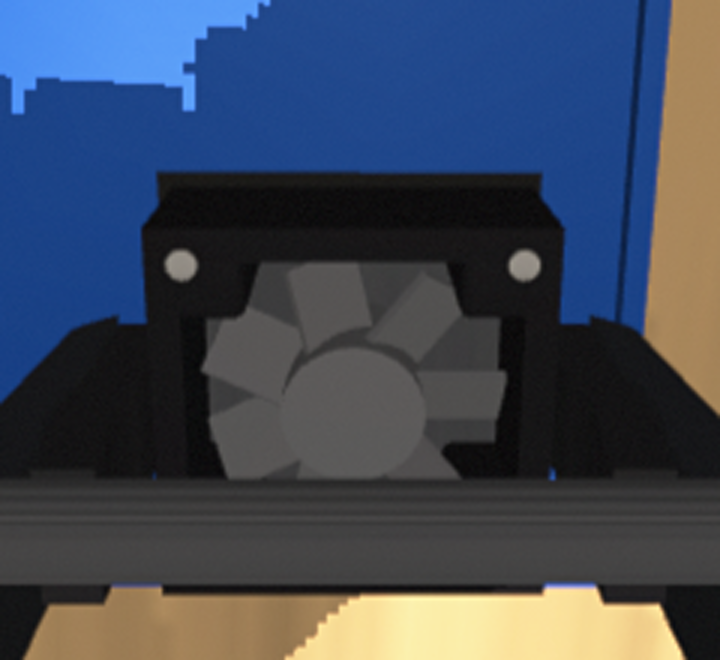

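Request:
drive_tool(translation=[[0.5,0,-0.2],[0.5,0,0],[0.5,0,0],[0,0,0],[0,0,0],[0,0,0],[0,0,0],[0,0,0]], delta_rot=[[0,0,0],[0,0,0],[0,0,0],[0,0,0],[0,0,0],[0,0,0],[0,0,0],[0,0,0]])

```text
time_s: 21.68
position: [0.6801, 0.0917, 0.0161]
tcp_rot: [[0.001, -0.057, 0.998], [-0.001, 0.998, 0.057], [-1.0, -0.001, 0.001]]
ft_force: [-1.6, -1.5, 5.4]
grip_width: 0.675
```

Request:
drive_tool(translation=[[0,0,0],[0,0,0],[0,0,0],[0,0,0],[0,0,0],[0,0,0],[0,0,0],[0,0,0]], delta_rot=[[0,0,0],[0,0,0],[0,0,0],[0,0,0],[0,0,0],[0,0,0],[0,0,0],[0,0,0]], hand=-0.6)

```text
time_s: 22.35
position: [0.6801, 0.0917, 0.0156]
tcp_rot: [[0.001, -0.057, 0.998], [-0.001, 0.998, 0.057], [-1.0, -0.001, 0.001]]
ft_force: [-0.2, 0.5, -0.4]
grip_width: 0.8
```

Request:
drive_tool(translation=[[-5,0,0],[-20,0,0],[-35,0,0],[-40,0,0],[-40,0,0],[-20,0,0],[-5,0,0],[0,0,0]], delta_rot=[[0,0,0],[0,0,0],[0,0,0],[0,0,0],[0,0,0],[0,0,0],[0,0,0],[0,0,0]])

```text
time_s: 23.02
position: [0.6808, 0.0922, 0.1828]
tcp_rot: [[0.004, -0.056, 0.998], [-0.0, 0.998, 0.056], [-1.0, -0.001, 0.004]]
ft_force: [0.5, -0.5, -0.4]
grip_width: 0.804
```

Run:
```python
from h import *
planR([426,-206,180],-26,0)
img,cal=look("j1",[])
cv2.imwrite("pics/j1.png",cv2.resize(img,(760,570)))
```

```text
t 23.02 p [680.8  92.2 182.8] jaw 3.2 xaxis [ 0.004 -0.    -1.   ] grip 0.804 q [ 0.2   0.96 -0.89  1.4   0.78  1.14 -0.74] F [ 0.5 -0.5 -0.4]
shift before rot [   1.8 -283.4 -271.3] rotvec [29.24  0.25 -0.03] shift after rot [   2.8 -379.8  -98.3]
```

View pics/j1.png

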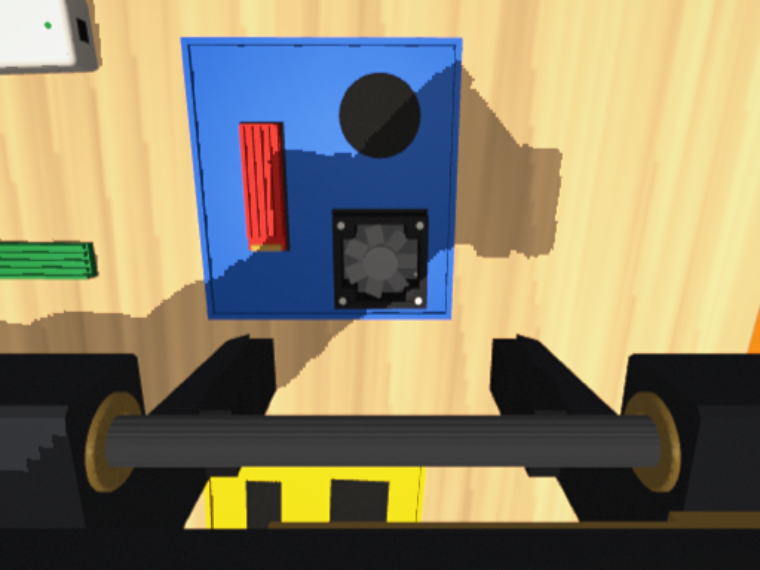

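Request:
drive_tool(translation=[[0,-25.8,-24.7],[0,-25.8,-24.7],[0,-25.8,-24.7],[0,-25.8,-24.7],[0,-25.8,-24.7],[0,-25.8,-24.7],[0,-25.8,-24.7],[0,-25.8,-24.7]], delta_rot=[[0,0,0],[0,0,0],[0,0,0],[0,0,0],[0,0,0],[0,0,0],[0,0,0],[0,0,0]], hand=-1)

```text
time_s: 23.73
position: [0.4915, -0.1268, 0.1787]
tcp_rot: [[-0.003, -0.057, 0.998], [-0.0, 0.998, 0.057], [-1.0, -0.0, -0.003]]
ft_force: [0.4, 0.0, 0.2]
grip_width: 0.998
```

Request:
drive_tool(translation=[[0,-25.8,-24.7],[0,-25.8,-24.7],[0,-25.8,-24.7],[0,0,0],[0,0,0],[0,0,0],[0,0,0],[0,0,0]], delta_rot=[[0,0,0],[0,0,0],[0,0,0],[0,0,0],[0,0,0],[0,0,0],[0,0,0],[0,0,0]])

```text
time_s: 24.4
position: [0.4256, -0.2055, 0.1805]
tcp_rot: [[0.001, -0.059, 0.998], [0.0, 0.998, 0.059], [-1.0, 0.0, 0.001]]
ft_force: [0.0, -0.4, -0.5]
grip_width: 1.001
```

Run:
```python
from h import *
img,cal=look("k1",["heatsink"])
x,i=fit(cal,np.load("/tmp/k1_heatsink.npz")['m'],"heatsink",[426,-206,0]);print(x,i)
planR([x[0],x[1],10],3.2,0)
```

```text
heatsink 0.85 [258. 178.] 2264 [ 426.2 -205.5] [46.9 50.7] 3.4
[ 426.1 -207.3   -1.2] 0.973
t 24.5 p [ 425.5 -205.8  180.6] jaw 3.4 xaxis [ 0.001 -0.    -1.   ] grip 0.999 q [ 0.92  0.75 -0.95  2.05  0.87  0.81 -0.51] F [0.8 0.3 0.4]
shift before rot [170.6  -1.4   0.3] rotvec [0.17 0.07 0.03] shift after rot [170.6  -1.5   0.6]
```

View pics/k1.png

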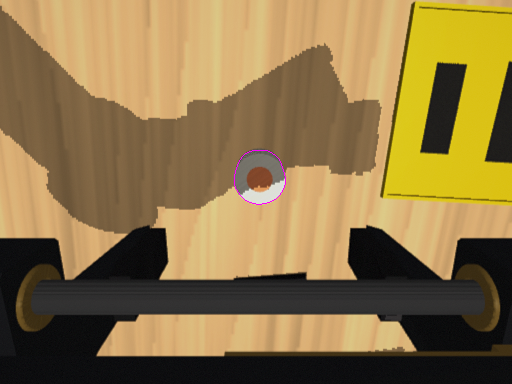

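Request:
drive_tool(translation=[[15,-1.4,0.5],[30,0,0],[35,0,0],[32,0,0],[27,0,0],[18,0,0],[9,0,0],[3,0,0]], delta_rot=[[0,0,0],[0,0,0],[0,0,0],[0,0,0],[0,0,0],[0,0,0],[0,0,0],[0,0,0]])

```text
time_s: 25.17
position: [0.4253, -0.2075, 0.0101]
tcp_rot: [[-0.001, -0.058, 0.998], [-0.0, 0.998, 0.058], [-1.0, 0.0, -0.001]]
ft_force: [-1.1, -0.3, 0.9]
grip_width: 1.003
```

Run:
```python
from h import *
planR([426.1,-207.3,10],3.2,0)
crop("k2",120,340,140,380)
```

```text
t 25.17 p [ 425.3 -207.5   10.1] jaw 3.3 xaxis [-0.001 -0.    -1.   ] grip 1.003 q [ 0.75  1.02 -0.66  2.13  1.41  0.56 -0.96] F [-1.1 -0.3  0.9]
shift before rot [0.1 0.1 0.8] rotvec [ 0.13 -0.07 -0.  ] shift after rot [0.1 0.1 0.8]
```

View pics/k2.png

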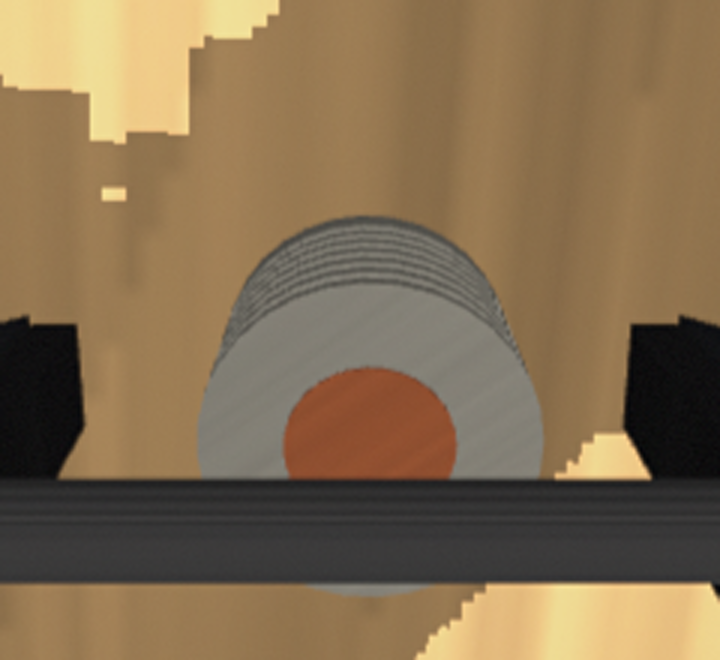

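Run:
```python
from h import *
c=dict(np.load("/tmp/lastcal.npz"))
print(unproj(c,[[140+370/3,120+284/3],[140+370/3,120+596/3],[140+370/3,120+216/3]],.034)*1000,unproj(c,[[140+370/3,120+216/3]],0)*1000)
```

```text
[[ 425.04312743 -183.3458199 ]
 [ 428.02403022 -230.8177008 ]
 [ 424.46207714 -174.09239834]] [[ 425.58786527 -183.50062388]]
```

Request:
drive_tool(translation=[[0,0,1.3],[0,0,1.2],[0,0,0],[0,0,0],[0,0,0],[0,0,0],[0,0,0],[0,0,0]], delta_rot=[[0,0,0],[0,0,0],[0,0,0],[0,0,0],[0,0,0],[0,0,0],[0,0,0],[0,0,0]], hand=1, force=25)

```text
time_s: 25.88
position: [0.428, -0.2085, 0.012]
tcp_rot: [[0.001, -0.056, 0.998], [-0.001, 0.998, 0.057], [-1.0, -0.001, 0.001]]
ft_force: [0.0, -0.2, 4.4]
grip_width: 0.54
```

Request:
drive_tool(translation=[[0,0,0],[0,0,0],[0,0,0],[0,0,0],[0,0,0],[0,0,0],[0,0,0],[0,0,0]], delta_rot=[[0,0,0],[0,0,0],[0,0,0],[0,0,0],[0,0,0],[0,0,0],[0,0,0],[0,0,0]])

```text
time_s: 26.55
position: [0.428, -0.2085, 0.012]
tcp_rot: [[0.001, -0.057, 0.998], [-0.002, 0.998, 0.057], [-1.0, -0.002, 0.001]]
ft_force: [-1.1, -0.8, 5.6]
grip_width: 0.538
```

Run:
```python
from h import *
planR([426.1,-207.3,10],3.2,0)
crop("k3",120,340,140,380)
```

```text
t 26.55 p [ 428.  -208.5   12. ] jaw 3.2 xaxis [ 0.001 -0.002 -1.   ] grip 0.538 q [ 0.75  1.01 -0.66  2.13  1.4   0.56 -0.95] F [-1.1 -0.8  5.6]
shift before rot [ 2.   1.3 -1.9] rotvec [0.05 0.06 0.09] shift after rot [ 2.   1.3 -1.9]
```

View pics/k3.png

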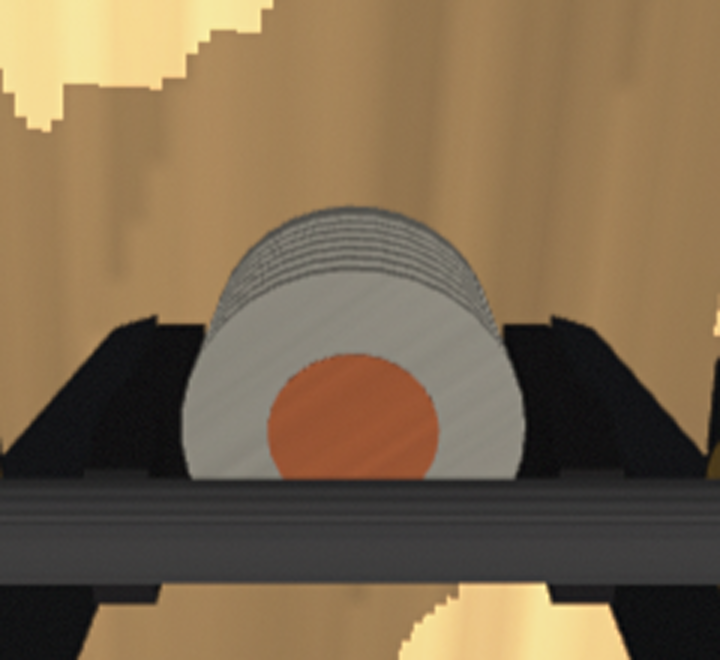

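Run:
```python
from h import *
c=dict(np.load("/tmp/lastcal.npz"))
print(unproj(c,[[140+354/3,120+270/3]],.034)*1000,unproj(c,[[140+354/3,120+206/3]],0)*1000)
```

```text
[[ 425.42054035 -182.84316778]] [[ 425.4932465  -183.20919463]]
```

Request:
drive_tool(translation=[[-5,0,0],[-12,0,0],[-20,0,0],[-25,0,0],[-25,0,0],[-20,0,0],[-10,0,0],[-3,0,0]], delta_rot=[[0,0,0],[0,0,0],[0,0,0],[0,0,0],[0,0,0],[0,0,0],[0,0,0],[0,0,0]])

```text
time_s: 27.27
position: [0.4285, -0.2082, 0.1334]
tcp_rot: [[0.003, -0.057, 0.998], [-0.002, 0.998, 0.057], [-1.0, -0.002, 0.003]]
ft_force: [-0.1, -0.2, -1.4]
grip_width: 0.537
```

Run:
```python
from h import *
planR([675,179.2,130],3.2,0)
```

```text
t 27.27 p [ 428.5 -208.2  133.4] jaw 3.2 xaxis [ 0.003 -0.002 -1.   ] grip 0.537 q [ 0.86  0.81 -0.84  2.09  0.98  0.71 -0.6 ] F [-0.1 -0.2 -1.4]
shift before rot [  3.6 372.8 268. ] rotvec [0.05 0.19 0.1 ] shift after rot [  3.4 373.  267.7]
```

Request:
drive_tool(translation=[[0.2,31,22.3],[0.2,31,22.3],[0.2,31,22.3],[0.2,31,22.3],[0.2,31,22.3],[0.2,31,22.3],[0.2,31,22.3],[0.2,31,22.3]], delta_rot=[[0,0,0],[0,0,0],[0,0,0],[0,0,0],[0,0,0],[0,0,0],[0,0,0],[0,0,0]])

```text
time_s: 27.93
position: [0.5919, 0.051, 0.1288]
tcp_rot: [[-0.001, -0.057, 0.998], [-0.002, 0.998, 0.057], [-1.0, -0.002, -0.001]]
ft_force: [0.4, -0.1, -1.1]
grip_width: 0.54
```

Request:
drive_tool(translation=[[0.2,31,22.3],[0.2,31,22.3],[0.2,31,22.3],[0.2,31,22.3],[5,0,0],[15,0,0],[5,0,0],[0,0,0]], delta_rot=[[0,0,0],[0,0,0],[0,0,0],[0,0,0],[0,0,0],[0,0,0],[0,0,0],[0,0,0]])

```text
time_s: 28.6
position: [0.672, 0.1751, 0.1005]
tcp_rot: [[-0.005, -0.056, 0.998], [-0.006, 0.998, 0.056], [-1.0, -0.005, -0.005]]
ft_force: [-0.4, -0.3, -1.3]
grip_width: 0.538
```

Run:
```python
from h import *
planR([675.2,178.8,16],3.2,0)
crop("l1",60,340,100,420,2)
```

```text
t 28.6 p [672.  175.1 100.5] jaw 3.2 xaxis [-0.005 -0.006 -1.   ] grip 0.538 q [ 0.05  1.06 -0.82  1.41  0.84  1.04 -0.89] F [-0.4 -0.3 -1.3]
shift before rot [84.4  4.   3.8] rotvec [ 0.02 -0.28  0.31] shift after rot [84.5  3.5  3.4]
```

View pics/l1.png

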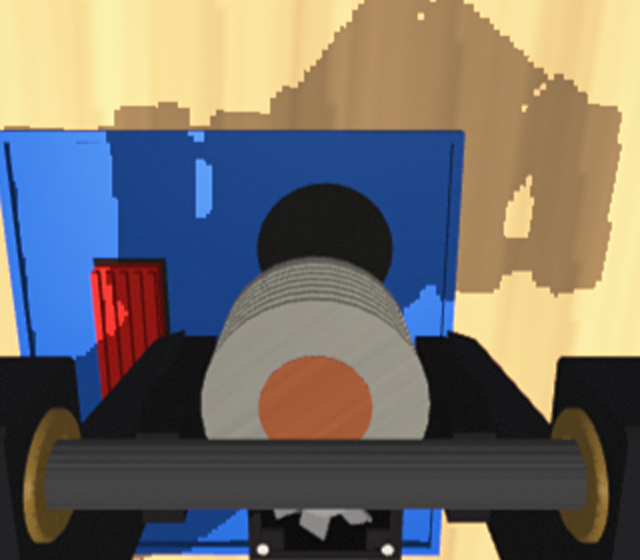

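Request:
drive_tool(translation=[[10,2,2],[16,2,1.6],[16,0,0],[13,0,0],[9,0,0],[6,0,0],[2,0,0],[0,0,0]], delta_rot=[[0,-0.2,0.3],[0,0,0],[0,0,0],[0,0,0],[0,0,0],[0,0,0],[0,0,0],[0,0,0]])

```text
time_s: 29.32
position: [0.6774, 0.1828, 0.0315]
tcp_rot: [[0.003, -0.057, 0.998], [0.004, 0.998, 0.057], [-1.0, 0.004, 0.004]]
ft_force: [0.1, -0.8, -1.0]
grip_width: 0.54
```

Run:
```python
from h import *
planR([675.2,178.8,16],3.2,0)
crop("l2",120,340,140,380)
```

```text
t 29.32 p [677.4 182.8  31.5] jaw 3.3 xaxis [ 0.003  0.004 -1.   ] grip 0.54 q [ 0.03  1.15 -0.78  1.41  0.91  0.95 -0.93] F [ 0.1 -0.8 -1. ]
shift before rot [15.5 -4.  -2.5] rotvec [ 0.06  0.21 -0.23] shift after rot [15.5 -3.9 -2.4]
```

View pics/l2.png

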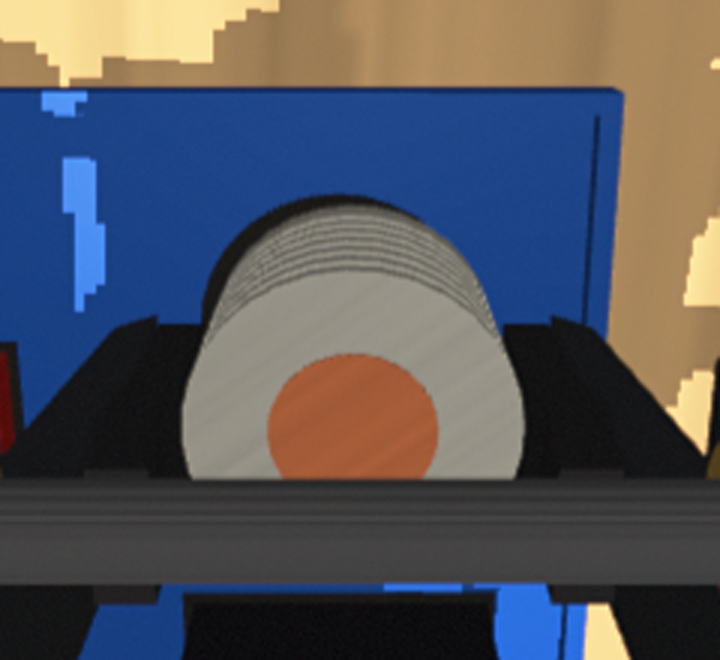

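Request:
drive_tool(translation=[[2,-2,-1.2],[3,-2,-1.3],[3,0,0],[2,0,0],[1.5,0,0],[0.5,0,0],[0,0,0],[0,0,0]], delta_rot=[[0,0.2,-0.2],[0,0,0],[0,0,0],[0,0,0],[0,0,0],[0,0,0],[0,0,0],[0,0,0]])

```text
time_s: 30.03
position: [0.6754, 0.1788, 0.0202]
tcp_rot: [[0.001, -0.057, 0.998], [0.001, 0.998, 0.057], [-1.0, 0.001, 0.001]]
ft_force: [0.0, -0.3, -1.9]
grip_width: 0.535
```

Run:
```python
from h import *
planR([675.2,178.8,16],3.2,0)
crop("l3",120,340,140,380)
```

```text
t 30.03 p [675.4 178.8  20.2] jaw 3.3 xaxis [ 0.001  0.001 -1.   ] grip 0.535 q [ 0.03  1.17 -0.77  1.42  0.92  0.93 -0.94] F [ 0.  -0.3 -1.9]
shift before rot [ 4.2 -0.  -0.2] rotvec [ 0.05  0.05 -0.05] shift after rot [ 4.2 -0.  -0.2]
```

View pics/l3.png

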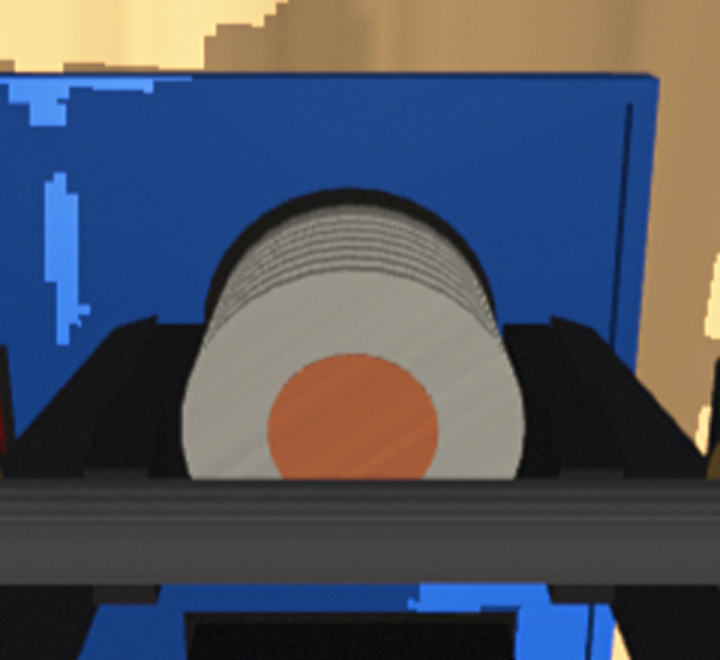

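Run:
```python
from h import *
c=dict(np.load("/tmp/lastcal.npz"))
print(unproj(c,[[140+351/3,120+188/3]],.004)*1000,unproj(c,[[140+354/3,120+206/3]],.0082)*1000)
```

```text
[[672.29613888 206.1107732 ]] [[672.91466677 204.10151103]]
```

Margin is 2.0 mm at the far side as wanted, with a lateral offset of about 0.5 mm. I'll shift it −0.5 along the jaw axis and lower to contact.

Request:
drive_tool(translation=[[1.5,0,-0.5],[1.2,0,0],[0.8,0,0],[0.6,0,0],[0.4,0,0],[0,0,0],[0,0,0],[0,0,0]], delta_rot=[[0,0,0],[0,0,0],[0,0,0],[0,0,0],[0,0,0],[0,0,0],[0,0,0],[0,0,0]])

```text
time_s: 30.75
position: [0.6748, 0.1787, 0.0161]
tcp_rot: [[0.001, -0.057, 0.998], [0.001, 0.998, 0.057], [-1.0, 0.001, 0.001]]
ft_force: [-2.5, -2.0, 4.6]
grip_width: 0.539
```

Run:
```python
from h import *
planR([675.2,178.8,16],3.2,0)
crop("l4",120,340,140,380)
```

```text
t 30.75 p [674.8 178.7  16.1] jaw 3.2 xaxis [ 0.001  0.001 -1.   ] grip 0.539 q [ 0.03  1.17 -0.76  1.42  0.92  0.93 -0.94] F [-2.5 -2.   4.6]
shift before rot [0.1 0.1 0.4] rotvec [ 0.05  0.04 -0.03] shift after rot [0.1 0.1 0.4]
```

View pics/l4.png

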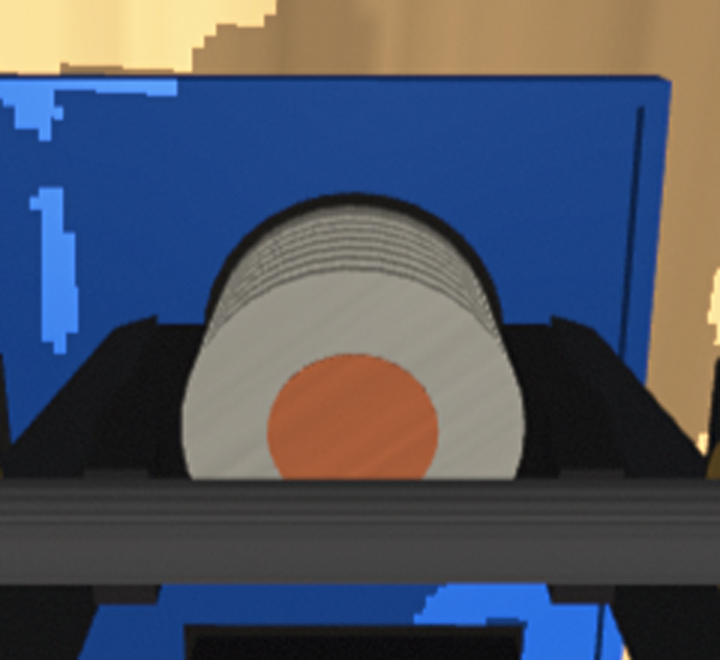

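Request:
drive_tool(translation=[[0,0,0],[0,0,0],[0,0,0],[0,0,0],[0,0,0],[0,0,0],[0,0,0],[0,0,0]], delta_rot=[[0,0,0],[0,0,0],[0,0,0],[0,0,0],[0,0,0],[0,0,0],[0,0,0],[0,0,0]], hand=-0.45)

```text
time_s: 31.47
position: [0.6749, 0.1787, 0.0156]
tcp_rot: [[0.001, -0.057, 0.998], [0.001, 0.998, 0.057], [-1.0, 0.001, 0.001]]
ft_force: [0.1, -0.6, -0.1]
grip_width: 0.724
```

Request:
drive_tool(translation=[[-5,0,0],[-20,0,0],[-35,0,0],[-40,0,0],[-40,0,0],[-20,0,0],[-5,0,0],[0,0,0]], delta_rot=[[0,0,0],[0,0,0],[0,0,0],[0,0,0],[0,0,0],[0,0,0],[0,0,0],[0,0,0]])

```text
time_s: 32.13
position: [0.6756, 0.1791, 0.1829]
tcp_rot: [[0.004, -0.056, 0.998], [0.002, 0.998, 0.056], [-1.0, 0.002, 0.004]]
ft_force: [-0.4, 0.3, -0.1]
grip_width: 0.725
```

Run:
```python
from h import *
planR([443,50,180],-87.4,0)
img,cal=look("m1",[])
cv2.imwrite("pics/m1.png",cv2.resize(img,(760,570)))
```

```text
t 32.13 p [675.6 179.1 182.9] jaw 3.2 xaxis [ 0.004  0.002 -1.   ] grip 0.725 q [ 0.06  0.97 -0.87  1.35  0.76  1.16 -0.83] F [-0.4  0.3 -0.1]
shift before rot [   1.7 -115.8 -239.5] rotvec [90.64  0.12 -0.27] shift after rot [   2.9 -238.2  118.4]
```

View pics/m1.png

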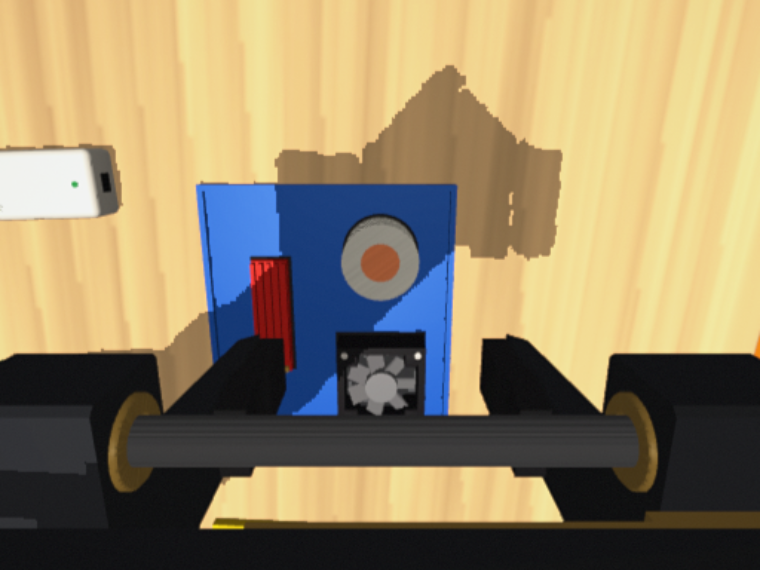

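Request:
drive_tool(translation=[[0,-13.1,-34],[0,-13.1,-34],[0,-13.1,-34],[0,-13.1,-34],[0,-13.1,-34],[0,-13.1,-34],[0,-13.1,-34],[0,0,0]], delta_rot=[[0,0,0],[0,0,0],[0,0,0],[0,0,0],[0,0,0],[0,0,0],[0,0,0],[6.5,0,0]], hand=-1)

```text
time_s: 32.85
position: [0.4319, 0.0674, 0.1776]
tcp_rot: [[-0.014, 0.055, 0.998], [-0.008, 0.998, -0.055], [-1.0, -0.009, -0.013]]
ft_force: [-0.3, -0.7, -0.6]
grip_width: 1.0
```

Request:
drive_tool(translation=[[0,0,0],[0,0,0],[0,0,0],[0,0,0],[0,0,0],[0,0,0],[0,0,0],[0,0,0]], delta_rot=[[6.5,0,0],[6.5,0,0],[6.5,0,0],[6.5,0,0],[6.5,0,0],[6.5,0,0],[6.5,0,0],[6.5,0,0]])

```text
time_s: 33.52
position: [0.4409, 0.0727, 0.1787]
tcp_rot: [[-0.003, 0.825, 0.565], [-0.0, 0.565, -0.825], [-1.0, -0.003, -0.002]]
ft_force: [-0.3, 0.2, -0.1]
grip_width: 0.998
```

Request:
drive_tool(translation=[[0,0,0],[0,0,0],[0,0,0],[0,0,0],[0,0,0],[0,0,0],[0,0,0],[0,0,0]], delta_rot=[[6.5,0,0],[6.5,0,0],[6.5,0,0],[6.5,0,0],[6,0,0],[0,0,-4],[0,0,-4],[0,0,0]])

```text
time_s: 34.18
position: [0.4436, 0.0731, 0.1785]
tcp_rot: [[-0.141, 0.989, 0.045], [-0.005, 0.045, -0.999], [-0.99, -0.141, -0.002]]
ft_force: [1.4, -0.6, -0.1]
grip_width: 0.997
```

Run:
```python
from h import *
img,cal=look("n1",["ssd_green"])
x,i=fit(cal,np.load("/tmp/n1_ssd_green.npz")['m'],"ssd_green",[443,74,2.6]);print(x,i)
planR([x[0]+3,x[1],14],x[2]-90,-8)
```

```text
ssd_green 0.63 [259. 142.] 2038 [443.5  74.1] [82.2 23.6] 2.7
[443.   74.1   2.7] 0.94
t 34.28 p [441.6  73.  178.9] jaw -87.3 xaxis [-0.14  -0.006 -0.99 ] grip 1.006 q [ 0.08  0.66 -0.53  2.01  0.41  0.72 -2.23] F [-1.1 -0.  -0.4]
shift before rot [162.7  27.4  -0.9] rotvec [-0.   -0.03  0.04] shift after rot [162.7  27.3  -0.9]
```

View pics/n1.png

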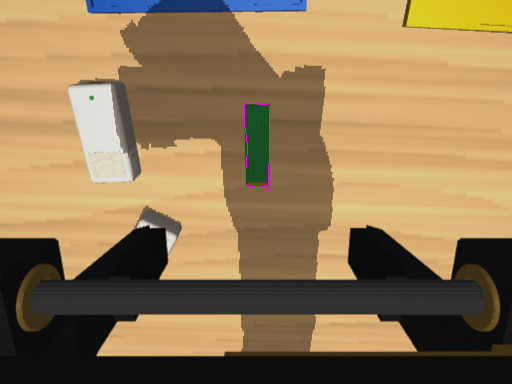

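Request:
drive_tool(translation=[[15,3,-0.9],[28,5,0],[33,6,0],[33,6,0],[25,4,0],[16,2.3,0],[9,1,0],[4,0,0]], delta_rot=[[0,0,0],[0,0,0],[0,0,0],[0,0,0],[0,0,0],[0,0,0],[0,0,0],[0,0,0]])

```text
time_s: 34.95
position: [0.445, 0.0746, 0.0142]
tcp_rot: [[-0.141, 0.989, 0.049], [-0.007, 0.048, -0.999], [-0.99, -0.141, -0.0]]
ft_force: [0.1, 0.2, 0.5]
grip_width: 1.004
```

Run:
```python
from h import *
planR([446,74.1,4.3],-87.3,-8)
crop("n2",120,340,140,380)
```

```text
t 34.95 p [445.   74.6  14.2] jaw -87.2 xaxis [-0.141 -0.007 -0.99 ] grip 1.004 q [-0.07  0.95 -0.28  2.08  0.64  0.34 -2.41] F [0.1 0.2 0.5]
shift before rot [9.6 2.3 0.5] rotvec [0.1  0.01 0.1 ] shift after rot [9.6 2.3 0.5]
```

View pics/n2.png

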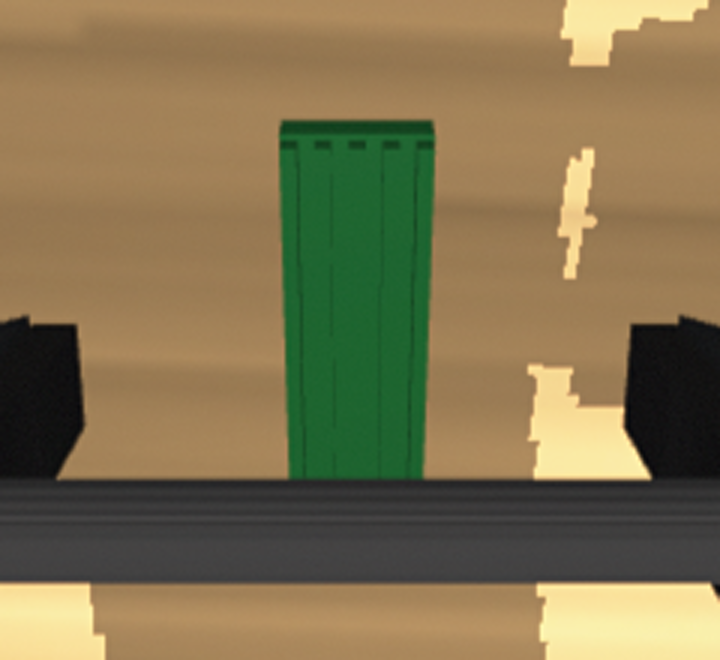

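Request:
drive_tool(translation=[[3.5,1,0.7],[3,0.8,0],[2,0.5,0],[1,0,0],[0.3,0,0],[0,0,0],[0,0,0],[0,0,0]], delta_rot=[[0,0,0],[0,0,0],[0,0,0],[0,0,0],[0,0,0],[0,0,0],[0,0,0],[0,0,0]])

```text
time_s: 35.67
position: [0.4478, 0.0741, 0.0053]
tcp_rot: [[-0.138, 0.989, 0.048], [-0.006, 0.048, -0.999], [-0.99, -0.138, -0.001]]
ft_force: [0.0, 0.7, -0.8]
grip_width: 0.999
```

Request:
drive_tool(translation=[[0,0,0],[0,0,0],[0,0,0],[0,0,0],[0,0,0],[0,0,0],[0,0,0],[0,0,0]], delta_rot=[[0,0,0],[0,0,0],[0,0,0],[0,0,0],[0,0,0],[0,0,0],[0,0,0],[0,0,0]], hand=1, force=25)

```text
time_s: 36.33
position: [0.4477, 0.0741, 0.0052]
tcp_rot: [[-0.138, 0.989, 0.048], [-0.006, 0.048, -0.999], [-0.99, -0.138, -0.001]]
ft_force: [0.0, -0.3, 0.1]
grip_width: 0.418
```

Request:
drive_tool(translation=[[0,0,0],[0,0,0],[0,0,0],[0,0,0],[0,0,0],[0,0,0],[0,0,0],[0,0,0]], delta_rot=[[0,0,0],[0,0,0],[0,0,0],[0,0,0],[0,0,0],[0,0,0],[0,0,0],[0,0,0]])

```text
time_s: 37.0
position: [0.4477, 0.0741, 0.0051]
tcp_rot: [[-0.138, 0.989, 0.048], [-0.006, 0.048, -0.999], [-0.99, -0.138, -0.001]]
ft_force: [0.3, 0.7, -0.3]
grip_width: 0.267
```

Run:
```python
from h import *
planR([446,74.1,4.3],-87.3,-8)
crop("n3",120,340,140,380)
```

```text
t 37.0 p [447.7  74.1   5.1] jaw -87.3 xaxis [-0.138 -0.006 -0.99 ] grip 0.267 q [-0.08  0.96 -0.27  2.07  0.65  0.32 -2.41] F [ 0.3  0.7 -0.3]
shift before rot [ 1.1 -1.6 -0.1] rotvec [ 0.05 -0.03 -0.05] shift after rot [ 1.1 -1.6 -0.1]
```

View pics/n3.png

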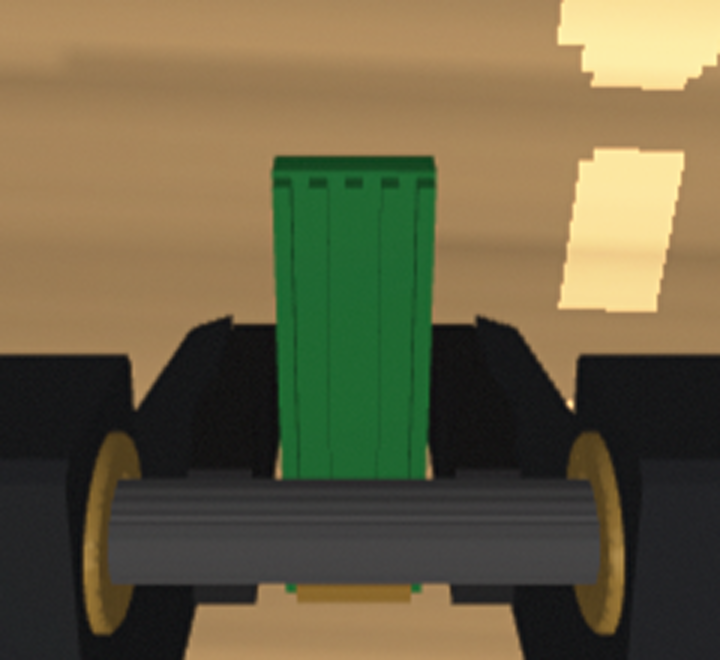

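Run:
```python
from h import *
c=dict(np.load("/tmp/lastcal.npz"))
print(unproj(c,[[140+354/3,120+157/3]],0)*1000,unproj(c,[[140+354/3,120+172/3]],.011)*1000)
```

```text
[[482.10451007  75.62293634]] [[483.88375592  75.7249439 ]]
```

Request:
drive_tool(translation=[[-5,0,0],[-15,0,0],[-20,0,0],[-25,0,0],[-25,0,0],[-20,0,0],[-10,0,0],[0,0,0]], delta_rot=[[0,0,0],[0,0,0],[0,0,0],[0,0,0],[-3,-0.42,0],[-6.2,-0.87,0],[-6.2,-0.87,0],[-6.2,-0.87,0]])

```text
time_s: 37.72
position: [0.4661, 0.0755, 0.1265]
tcp_rot: [[-0.121, 0.9, 0.42], [-0.057, 0.416, -0.908], [-0.991, -0.133, 0.001]]
ft_force: [0.1, 1.0, -1.4]
grip_width: 0.265
```

Request:
drive_tool(translation=[[0,0,0],[0,0,0],[0,0,0],[0,0,0],[0,0,0],[0,0,0],[0,0,0],[0,0,0]], delta_rot=[[-6.2,-0.87,0],[-6.2,-0.87,0],[-6.2,-0.87,0],[-6.2,-0.87,0],[-6.2,-0.87,0],[-6.2,-0.87,0],[-6.2,-0.87,0],[-6.2,-0.87,0]])

```text
time_s: 38.38
position: [0.4643, 0.075, 0.1243]
tcp_rot: [[-0.035, 0.257, 0.966], [-0.134, 0.956, -0.26], [-0.99, -0.138, 0.001]]
ft_force: [-0.3, -0.2, 0.4]
grip_width: 0.264
```

Run:
```python
from h import *
planR([602.7,-130,110],0.3,-8)
```

```text
t 38.38 p [464.3  75.  124.3] jaw -15.0 xaxis [-0.035 -0.134 -0.99 ] grip 0.264 q [ 0.07  0.8  -0.69  2.05  0.91  0.76 -1.52] F [-0.3 -0.2  0.4]
shift before rot [  36.8 -158.5  186.9] rotvec [-15.2   -2.09  -0.04] shift after rot [  42.8 -201.8  137.4]
```

Request:
drive_tool(translation=[[5.2,-22.5,26.7],[5.2,-22.5,26.7],[5.2,-22.5,26.7],[5.2,-22.5,26.7],[5.2,-22.5,26.7],[5.2,-22.5,26.7],[5.2,-22.5,26.7],[0,0,0]], delta_rot=[[0,0,0],[0,0,0],[0,0,0],[0,0,0],[0,0,0],[0,0,0],[0,0,0],[-5.1,-0.7,0]])

```text
time_s: 39.05
position: [0.6046, -0.1394, 0.1093]
tcp_rot: [[-0.023, 0.187, 0.982], [-0.143, 0.972, -0.189], [-0.99, -0.144, 0.004]]
ft_force: [0.4, -1.0, -0.2]
grip_width: 0.265
```

Request:
drive_tool(translation=[[0,0,0],[0,0,0],[0,0,0],[0,0,0],[0,0,0],[0,0,0],[0,0,0],[0,0,0]], delta_rot=[[-5.1,-0.7,0],[-5.1,-0.7,0],[0,0,0],[0,0,0],[0,0,0],[0,0,0],[0,0,0],[0,0,0]])

```text
time_s: 39.72
position: [0.602, -0.1295, 0.1099]
tcp_rot: [[0.0, -0.001, 1.0], [-0.138, 0.99, 0.001], [-0.99, -0.138, -0.0]]
ft_force: [0.9, -0.8, 0.9]
grip_width: 0.267
```

Run:
```python
from h import *
planR([602.7,-128.7,110],0.3,-8)
img,cal=look("o1",["tray_yellow"])
reg=np.zeros(img.shape[:2],np.uint8);reg[60:232,150:440]=1
blobs(cal,img,region=reg)
```

```text
t 39.72 p [ 602.  -129.5  109.9] jaw 0.1 xaxis [ 0.    -0.138 -0.99 ] grip 0.267 q [ 0.46  0.94 -0.73  1.71  0.96  0.92 -0.75] F [ 0.9 -0.8  0.9]
shift before rot [-0.2  0.8  0.7] rotvec [-0.23 -0.04 -0.05] shift after rot [-0.2  0.8  0.7]
tray_yellow 0.72 [319. 134.] 37556 [ 637.4 -125. ] [158.4 170.4] 89.8
blob px [350. 173.] area 6279 box [317 120  70 110] rect [ 672.5 -135.3] [45.  91.5] 0.1
blob px [254. 148.] area 1635 box [236 126  37  46] rect [ 597.7 -111.7] [27.  35.2] 0.1
```

View pics/o1.png

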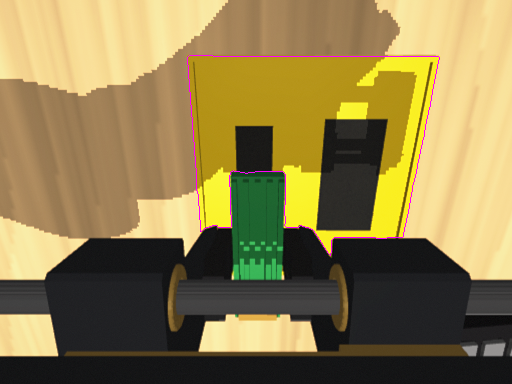

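Request:
drive_tool(translation=[[15,1.5,-2.4],[21,2.5,0],[20,2.4,0],[15,1.8,0],[10,1.2,0],[6,0.7,0],[2,0.2,0],[0,0,0]], delta_rot=[[0,0,0],[0,0,0],[0,0,0],[0,0,0],[0,0,0],[0,0,0],[0,0,0],[0,0,0]])

```text
time_s: 40.48
position: [0.5996, -0.1315, 0.0202]
tcp_rot: [[0.0, -0.001, 1.0], [-0.138, 0.99, 0.001], [-0.99, -0.138, -0.0]]
ft_force: [0.0, -0.3, 0.6]
grip_width: 0.269
```

Run:
```python
from h import *
planR([599.6,-131.6,10],0.1,-8)
crop("o2",140,340,190,330,4)
```

```text
t 40.48 p [ 599.6 -131.5   20.2] jaw 0.1 xaxis [ 0.    -0.138 -0.99 ] grip 0.269 q [ 0.42  1.06 -0.65  1.74  1.1   0.8  -0.87] F [ 0.  -0.3  0.6]
shift before rot [10.1  1.3 -0. ] rotvec [-0.02 -0.01 -0.07] shift after rot [10.1  1.4 -0. ]
```

View pics/o2.png

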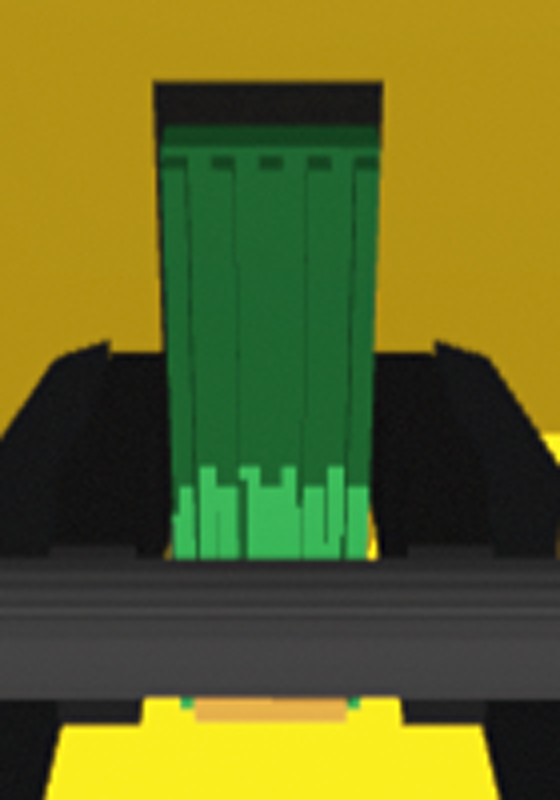

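Request:
drive_tool(translation=[[3,0.5,-0.3],[3,0.4,0],[2,0.3,0],[1,0.1,0],[0.6,0,0],[0,0,0],[0,0,0],[0,0,0]], delta_rot=[[0,0,0],[0,0,0],[0,0,0],[0,0,0],[0,0,0],[0,0,0],[0,0,0],[0,0,0]])

```text
time_s: 41.2
position: [0.5992, -0.1317, 0.0106]
tcp_rot: [[0.0, -0.002, 1.0], [-0.138, 0.99, 0.002], [-0.99, -0.138, -0.0]]
ft_force: [0.2, 0.9, -0.2]
grip_width: 0.267
```

Run:
```python
from h import *
planR([599.6,-131.6,9.1],0.1,-8)
crop("o3",140,340,190,330,4)
```

```text
t 41.2 p [ 599.2 -131.7   10.6] jaw 0.1 xaxis [ 0.    -0.138 -0.99 ] grip 0.267 q [ 0.41  1.07 -0.64  1.74  1.12  0.79 -0.88] F [ 0.2  0.9 -0.2]
shift before rot [1.5 0.3 0.4] rotvec [-0.01 -0.01 -0.06] shift after rot [1.5 0.3 0.4]
```

View pics/o3.png

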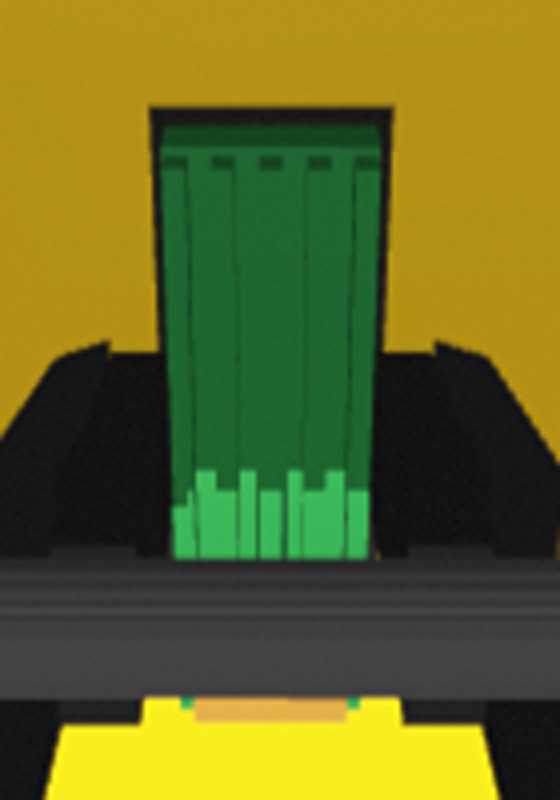

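Request:
drive_tool(translation=[[0.6,0.1,0],[0.5,0.1,0],[0.5,0,0],[0.2,0,0],[0,0,0],[0,0,0],[0,0,0],[0,0,0]], delta_rot=[[0,0,0],[0,0,0],[0,0,0],[0,0,0],[0,0,0],[0,0,0],[0,0,0],[0,0,0]])

```text
time_s: 41.92
position: [0.5992, -0.1317, 0.0092]
tcp_rot: [[0.0, -0.002, 1.0], [-0.138, 0.99, 0.002], [-0.99, -0.138, 0.0]]
ft_force: [-2.0, 0.8, 5.2]
grip_width: 0.268
```

Run:
```python
from h import *
planR([599.6,-131.6,9.1],0.1,-8)
crop("o4",140,340,190,330,4)
```

```text
t 41.92 p [ 599.2 -131.7    9.2] jaw 0.1 xaxis [ 0.    -0.138 -0.99 ] grip 0.268 q [ 0.41  1.08 -0.64  1.74  1.12  0.78 -0.89] F [-2.   0.8  5.2]
shift before rot [0.1 0.1 0.4] rotvec [-0.01  0.   -0.05] shift after rot [0.1 0.1 0.4]
```

View pics/o4.png

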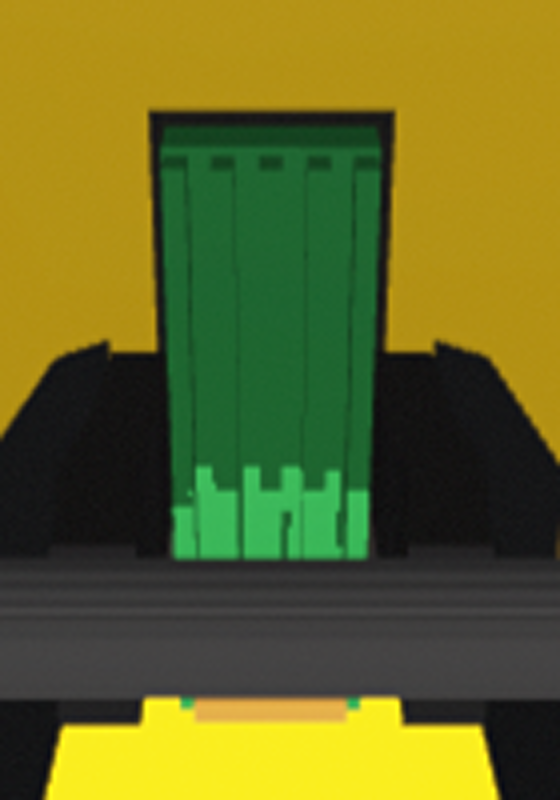

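Centred and touching the floor, so I'll release it.

Request:
drive_tool(translation=[[0,0,0],[0,0,0],[0,0,0],[0,0,0],[0,0,0],[0,0,0],[0,0,0],[0,0,0]], delta_rot=[[0,0,0],[0,0,0],[0,0,0],[0,0,0],[0,0,0],[0,0,0],[0,0,0],[0,0,0]], hand=-0.2)

```text
time_s: 42.63
position: [0.5992, -0.1317, 0.0087]
tcp_rot: [[-0.0, -0.002, 1.0], [-0.138, 0.99, 0.002], [-0.99, -0.138, -0.0]]
ft_force: [0.1, -0.7, 0.2]
grip_width: 0.602
```

Request:
drive_tool(translation=[[-5,0,0],[-20,0,0],[-35,0,0],[-40,0,0],[-35,0,0],[-20,0,0],[-5,0,0],[0,0,0]], delta_rot=[[0,0,0],[0,0,0],[0,0,0],[0,0,0],[0,0,0],[0,0,0],[0,0,0],[0,0,0]], hand=-1)

```text
time_s: 43.3
position: [0.6, -0.1093, 0.1689]
tcp_rot: [[0.003, -0.001, 1.0], [-0.138, 0.99, 0.002], [-0.99, -0.138, 0.003]]
ft_force: [-0.1, -0.3, -0.4]
grip_width: 0.997
```

Run:
```python
from h import *
planR([453.4,212,180],-86,0)
img,cal=look("p1",[])
cv2.imwrite("pics/p1.png",cv2.resize(img,(760,570)))
```

```text
t 43.3 p [ 600.  -109.3  168.9] jaw 0.1 xaxis [ 0.003 -0.138 -0.99 ] grip 0.997 q [ 0.45  0.86 -0.78  1.69  0.87  1.   -0.71] F [-0.1 -0.3 -0.4]
shift before rot [ -55.9  316.9 -146. ] rotvec [85.94  6.11  6.27] shift after rot [ -11.1 -123.8 -330.8]
```

View pics/p1.png

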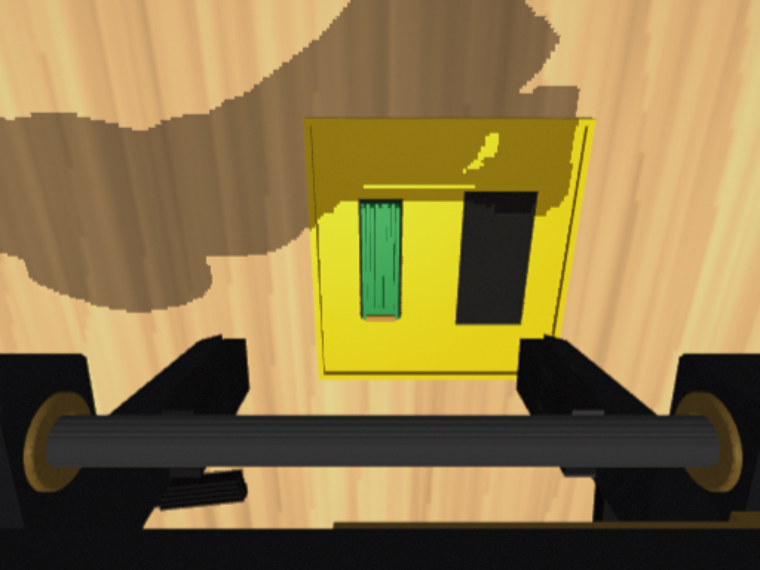

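Request:
drive_tool(translation=[[0,0,0],[0,0,0],[-1,32.1,-14.7],[-1,32.1,-14.7],[-1,32.1,-14.7],[-1,32.1,-14.7],[-1,32.1,-14.7],[-1,32.1,-14.7]], delta_rot=[[0,0,4],[0,0,4],[0,0,0],[0,0,0],[0,0,0],[0,0,0],[0,0,0],[0,0,0]])

```text
time_s: 44.02
position: [0.5086, 0.0829, 0.1713]
tcp_rot: [[-0.004, -0.0, 1.0], [0.0, 1.0, 0.0], [-1.0, 0.0, -0.004]]
ft_force: [0.6, 0.7, 0.2]
grip_width: 0.999
```

Request:
drive_tool(translation=[[-1,32.1,-14.7],[-1,32.1,-14.7],[-1,32.1,-14.7],[-1,32.1,-14.7],[0,0,0],[0,0,0],[0,0,0],[0,0,0]], delta_rot=[[0,0,0],[0,0,0],[0,0,0],[0,0,0],[-6.7,0,0],[-6.7,0,0],[-6.7,0,0],[-6.7,0,0]])

```text
time_s: 44.68
position: [0.4507, 0.2101, 0.1755]
tcp_rot: [[-0.004, -0.458, 0.889], [-0.001, 0.889, 0.458], [-1.0, 0.001, -0.004]]
ft_force: [0.1, 0.4, -0.3]
grip_width: 1.003
```

Request:
drive_tool(translation=[[0,0,0],[0,0,0],[0,0,0],[0,0,0],[0,0,0],[0,0,0],[0,0,0],[0,0,0]], delta_rot=[[-6.7,0,0],[-6.7,0,0],[-6.7,0,0],[-6.7,0,0],[-6.7,0,0],[-6.7,0,0],[-6.7,0,0],[-6.7,0,0]])

```text
time_s: 45.35
position: [0.4509, 0.2098, 0.1754]
tcp_rot: [[-0.004, -0.987, 0.16], [-0.001, 0.16, 0.987], [-1.0, 0.003, -0.001]]
ft_force: [-0.2, 0.1, -0.0]
grip_width: 0.996
```

Run:
```python
from h import *
planR([453.4,212,180],94,0)
img,cal=look("q1",["adapter"])
x,i=fit(cal,np.load("/tmp/q1_adapter.npz")['m'],"adapter",[453,213,4]);print(x,i)
```

```text
t 45.35 p [450.9 209.8 175.4] jaw 80.8 xaxis [-0.004 -0.001 -1.   ] grip 0.996 q [ 0.12  0.88 -1.16  1.98  0.99  1.01 -0.13] F [-0.2  0.1 -0. ]
shift before rot [-4.6 -2.1  2.5] rotvec [-13.21  -0.06  -0.21] shift after rot [-4.6 -2.6  2. ]
adapter 0.8 [209.  45.] 4701 [327.7 187.5] [43.5 75.8] 63.4
adapter 0.62 [261. 175.] 4257 [449.8 213.9] [90.2 42.3] 4.9
[451.4 213.9   4.8] 0.943
```

View pics/q1.png

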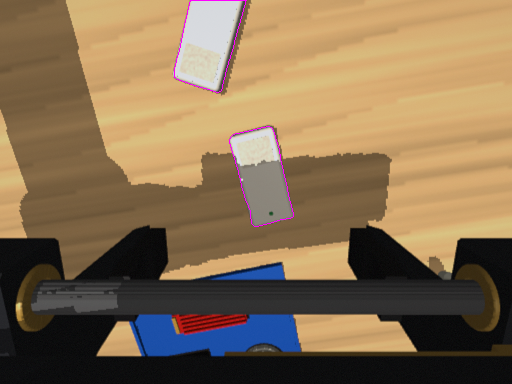

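Request:
drive_tool(translation=[[0,0,0],[0,0,0],[15,-2,4.9],[30,0,0],[35,0,0],[30,0,0],[20,0,0],[10,0,0]], delta_rot=[[-6.9,0,0],[-6.9,0,-0.2],[0,0,0],[0,0,0],[0,0,0],[0,0,0],[0,0,0],[0,0,0]])

```text
time_s: 46.12
position: [0.452, 0.2145, 0.0339]
tcp_rot: [[-0.002, -0.997, -0.072], [-0.003, -0.072, 0.997], [-1.0, 0.002, -0.002]]
ft_force: [-0.6, -0.2, 0.8]
grip_width: 1.003
```

Run:
```python
from h import *
planR([452.4,214.8,12],94.6,0)
crop("q2",90,340,120,400,2.5)
```

```text
t 46.12 p [452.  214.5  33.9] jaw 94.1 xaxis [-0.002 -0.003 -1.   ] grip 1.003 q [ 0.03  1.12 -1.02  2.04  1.34  0.91 -0.16] F [-0.6 -0.2  0.8]
shift before rot [21.9 -0.5  0.3] rotvec [-0.48 -0.14 -0.11] shift after rot [21.9 -0.4  0.2]
```

View pics/q2.png

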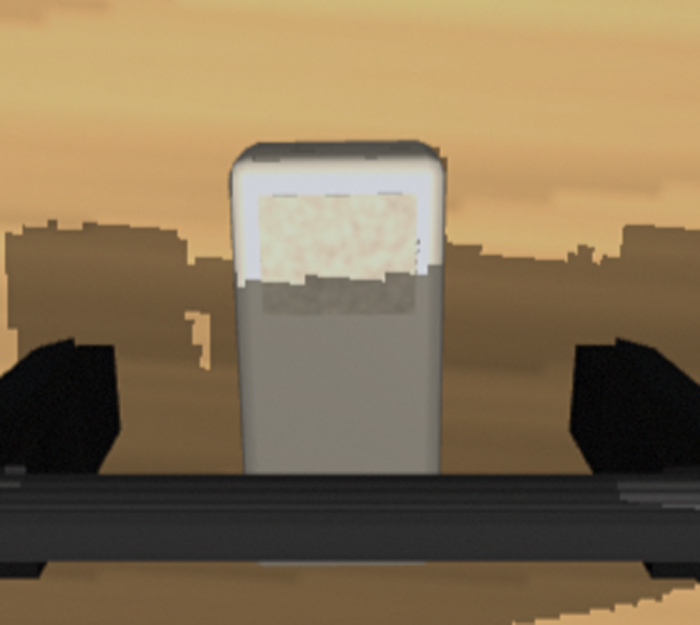

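Request:
drive_tool(translation=[[8,0,0],[7,0,0],[5,0,0],[2,0,0],[0,0,0],[0,0,0],[0,0,0],[0,0,0]], delta_rot=[[-0.6,0,0],[0,0,0],[0,0,0],[0,0,0],[0,0,0],[0,0,0],[0,0,0],[0,0,0]])

```text
time_s: 46.83
position: [0.454, 0.2165, 0.016]
tcp_rot: [[0.004, -0.996, -0.085], [0.002, -0.085, 0.996], [-1.0, -0.004, 0.001]]
ft_force: [-0.5, -0.4, 0.1]
grip_width: 0.997
```

Request:
drive_tool(translation=[[0,0,0],[0,0,0],[0,0,0],[0,0,0],[0,0,0],[0,0,0],[0,0,0],[0,0,0]], delta_rot=[[0,0,0],[0,0,0],[0,0,0],[0,0,0],[0,0,0],[0,0,0],[0,0,0],[0,0,0]], hand=1, force=35)

```text
time_s: 47.5
position: [0.4539, 0.2155, 0.0155]
tcp_rot: [[0.003, -0.996, -0.085], [-0.001, -0.085, 0.996], [-1.0, -0.003, -0.001]]
ft_force: [-0.0, -2.5, 1.7]
grip_width: 0.471
```

Request:
drive_tool(translation=[[0,0,0],[0,0,0],[0,0,0],[0,0,0],[0,0,0],[0,0,0],[0,0,0],[0,0,0]], delta_rot=[[0,0,0],[0,0,0],[0,0,0],[0,0,0],[0,0,0],[0,0,0],[0,0,0],[0,0,0]])

```text
time_s: 48.17
position: [0.4538, 0.2165, 0.0155]
tcp_rot: [[0.003, -0.996, -0.085], [0.001, -0.085, 0.996], [-1.0, -0.003, 0.001]]
ft_force: [-0.1, -1.3, 0.7]
grip_width: 0.469
```

Run:
```python
from h import *
planR([452.4,214.8,12],94.6,0)
crop("q3",90,340,120,400,2.5)
```

```text
t 48.17 p [453.8 216.5  15.5] jaw 94.9 xaxis [ 0.003  0.001 -1.   ] grip 0.469 q [ 0.02  1.15 -1.01  2.04  1.4   0.9  -0.18] F [-0.1 -1.3  0.7]
shift before rot [ 3.5  1.5 -1.6] rotvec [0.29 0.07 0.19] shift after rot [ 3.5  1.5 -1.6]
```

View pics/q3.png

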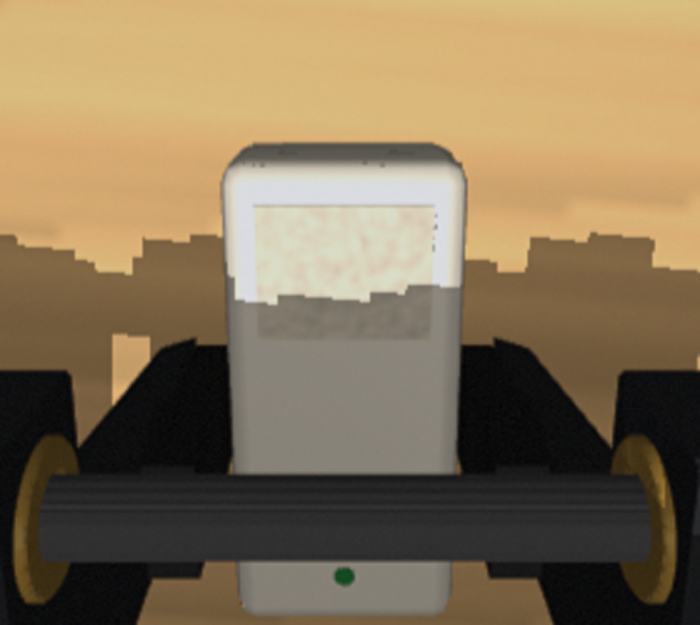

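Run:
```python
from h import *
c=dict(np.load("/tmp/lastcal.npz")); o=manip.get_obs(); R=np.array(o['tcp_rot']);p=np.array(o['position'])[:2]*1000
y=R[:2,1]/np.linalg.norm(R[:2,1])
for n,r,z in(("far bottom",143,0),("far top",165,.028),("near top",613,.028)):
    w=(unproj(c,[[120+343/2.5,90+r/2.5]],z)*1000)[0]; print(n,w.round(1),"along y",((w-p)@y).round(1))
```

```text
far bottom [407.1 212.6] along y 46.8
far top [406.9 212.5] along y 47.0
near top [493.  219.9] along y -39.4
```

Request:
drive_tool(translation=[[-5,0,0],[-12,0,0],[-20,0,0],[-25,0,0],[-25,0,0],[-20,0,0],[-8,0,0],[0,0,0]], delta_rot=[[0,0,0],[0,0,0],[0,0,0],[0,0,0],[0,0,0],[0,0,0],[0,0,0],[0,0,0]])

```text
time_s: 48.88
position: [0.454, 0.2175, 0.1323]
tcp_rot: [[0.006, -0.996, -0.086], [0.004, -0.086, 0.996], [-1.0, -0.006, 0.004]]
ft_force: [-0.6, -0.1, -3.0]
grip_width: 0.472
```

Run:
```python
from h import *
planR([674.2,-135.5,130],0.1,0)
```

```text
t 48.88 p [454.  217.5 132.3] jaw 94.9 xaxis [ 0.006  0.004 -1.   ] grip 0.472 q [ 0.09  0.96 -1.14  2.01  1.12  0.99  0.01] F [-0.6 -0.1 -3. ]
shift before rot [   2.2 -189.1 -370.6] rotvec [94.81  0.45  0.11] shift after rot [   2.3 -353.4  219.6]
```

Request:
drive_tool(translation=[[0.2,-17.2,-33.7],[0.2,-17.2,-33.7],[0.2,-17.2,-33.7],[0.2,-17.2,-33.7],[0.2,-17.2,-33.7],[0.2,-17.2,-33.7],[0.2,-17.2,-33.7],[0.2,-17.2,-33.7]], delta_rot=[[0,0,0],[0,0,0],[0,0,0],[0,0,0],[0,0,0],[0,0,0],[0,0,0],[0,0,0]])

```text
time_s: 49.55
position: [0.6134, -0.0429, 0.1271]
tcp_rot: [[0.001, -0.996, -0.085], [0.001, -0.085, 0.996], [-1.0, -0.001, 0.001]]
ft_force: [0.6, 0.6, -1.8]
grip_width: 0.471
```

Request:
drive_tool(translation=[[0.2,-17.2,-33.7],[0.2,-17.2,-33.7],[0.2,-17.2,-33.7],[0,0,0],[0,0,0],[0,0,0],[0,0,0],[0,0,0]], delta_rot=[[0,0,0],[0,0,0],[0,0,0],[6.8,0,0],[6.8,0,0],[6.8,0,0],[6.8,0,0],[6.8,0,0]])

```text
time_s: 50.22
position: [0.6726, -0.1371, 0.1261]
tcp_rot: [[0.0, -0.871, 0.491], [0.001, 0.491, 0.871], [-1.0, 0.0, 0.001]]
ft_force: [0.4, 0.4, -3.2]
grip_width: 0.472
```

Request:
drive_tool(translation=[[0,0,0],[0,0,0],[0,0,0],[0,0,0],[0,0,0],[0,0,0],[0,0,0],[0,0,0]], delta_rot=[[6.8,0,0],[6.8,0,0],[6.8,0,0],[6.8,0,0],[6.8,0,0],[6.8,0,0],[6.8,0,0],[6.8,0,0]])

```text
time_s: 50.88
position: [0.6725, -0.1371, 0.1261]
tcp_rot: [[0.0, -0.108, 0.994], [0.001, 0.994, 0.108], [-1.0, 0.001, 0.0]]
ft_force: [0.1, -0.2, -1.7]
grip_width: 0.468
```

Run:
```python
from h import *
planR([674.2,-137.6,120],0.1,0)
```

```text
t 50.88 p [ 672.5 -137.1  126.1] jaw 6.2 xaxis [ 0.     0.001 -1.   ] grip 0.468 q [ 0.53  1.03 -0.86  1.43  0.83  1.06 -0.39] F [ 0.1 -0.2 -1.7]
shift before rot [ 6.1 -0.7  1.7] rotvec [ 6.08  0.01 -0.05] shift after rot [ 6.1 -0.5  1.7]
```

Request:
drive_tool(translation=[[0,0,0],[5,-0.5,1.7],[15,0,0],[20,0,0],[20,0,0],[14,0,0],[7,0,0],[2,0,0]], delta_rot=[[6.1,0,0],[0,0,0],[0,0,0],[0,0,0],[0,0,0],[0,0,0],[0,0,0],[0,0,0]])

```text
time_s: 51.55
position: [0.674, -0.1374, 0.0428]
tcp_rot: [[-0.001, -0.008, 1.0], [0.002, 1.0, 0.008], [-1.0, 0.002, -0.001]]
ft_force: [-0.1, -0.2, -2.4]
grip_width: 0.471
```

Run:
```python
from h import *
planR([674.2,-137.6,20],0.1,0)
crop("r1",60,340,120,400,2.3)
```

```text
t 51.55 p [ 674.  -137.4   42.8] jaw 0.5 xaxis [-0.001  0.002 -1.   ] grip 0.471 q [ 0.5   1.13 -0.78  1.46  0.9   0.94 -0.53] F [-0.1 -0.2 -2.4]
shift before rot [22.8 -0.3  0.2] rotvec [ 0.38 -0.03 -0.09] shift after rot [22.8 -0.2  0.2]
```

View pics/r1.png

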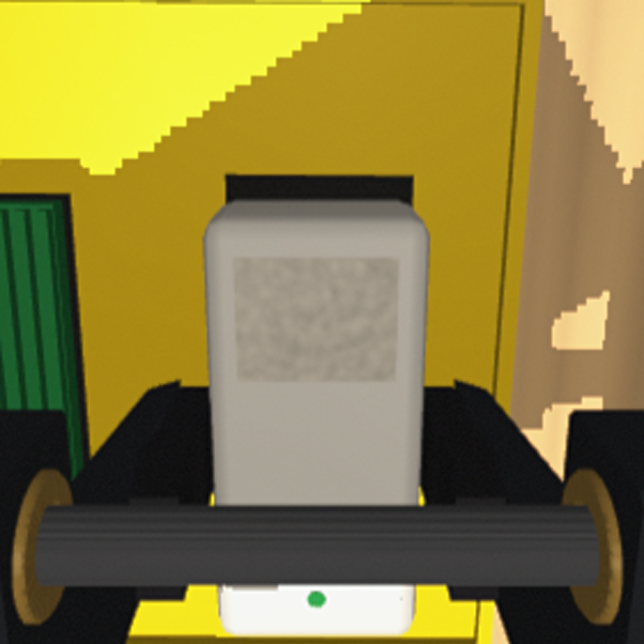

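Request:
drive_tool(translation=[[5,0,0.6],[6,0,0],[5,0,0],[3,0,0],[1.5,0,0],[0,0,0],[0,0,0],[0,0,0]], delta_rot=[[0.4,0,0],[0,0,0],[0,0,0],[0,0,0],[0,0,0],[0,0,0],[0,0,0],[0,0,0]])

```text
time_s: 52.27
position: [0.6764, -0.1374, 0.0255]
tcp_rot: [[0.004, 0.0, 1.0], [0.001, 1.0, -0.0], [-1.0, 0.001, 0.004]]
ft_force: [-0.2, 0.5, -3.0]
grip_width: 0.47
```

Run:
```python
from h import *
planR([674.6,-137.6,20],0.1,0)
crop("r2",90,340,140,380,2.5)
```

```text
t 52.27 p [ 676.4 -137.4   25.5] jaw -0.0 xaxis [ 0.004  0.001 -1.   ] grip 0.47 q [ 0.49  1.15 -0.76  1.45  0.92  0.92 -0.55] F [-0.2  0.5 -3. ]
shift before rot [ 5.5 -0.2 -1.8] rotvec [-0.11  0.22 -0.06] shift after rot [ 5.5 -0.2 -1.8]
```

View pics/r2.png

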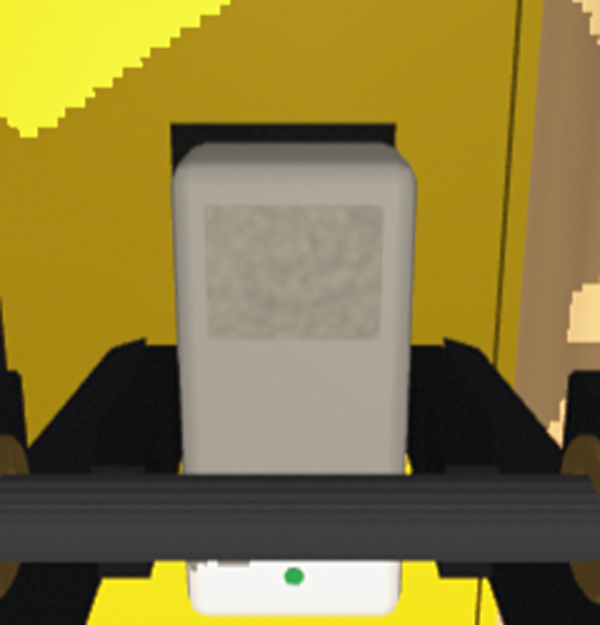

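Request:
drive_tool(translation=[[1,0,-2.3],[1.5,0,0],[1,0,0],[0.5,0,0],[0,0,0],[0,0,0],[0,0,0],[0,0,0]], delta_rot=[[0,0.2,0],[0,0,0],[0,0,0],[0,0,0],[0,0,0],[0,0,0],[0,0,0],[0,0,0]])

```text
time_s: 52.98
position: [0.6739, -0.1374, 0.0212]
tcp_rot: [[-0.0, 0.0, 1.0], [0.001, 1.0, -0.0], [-1.0, 0.001, -0.0]]
ft_force: [-0.3, -0.8, -2.8]
grip_width: 0.473
```

Run:
```python
from h import *
planR([674.2,-137.6,19.5],0.1,0)
crop("r3",110,210,180,340,4.5)
```

```text
t 52.98 p [ 673.9 -137.4   21.2] jaw -0.0 xaxis [-0.     0.001 -1.   ] grip 0.473 q [ 0.49  1.15 -0.76  1.46  0.92  0.91 -0.55] F [-0.3 -0.8 -2.8]
shift before rot [ 1.7 -0.2  0.3] rotvec [-0.11 -0.01 -0.06] shift after rot [ 1.7 -0.2  0.3]
```

View pics/r3.png

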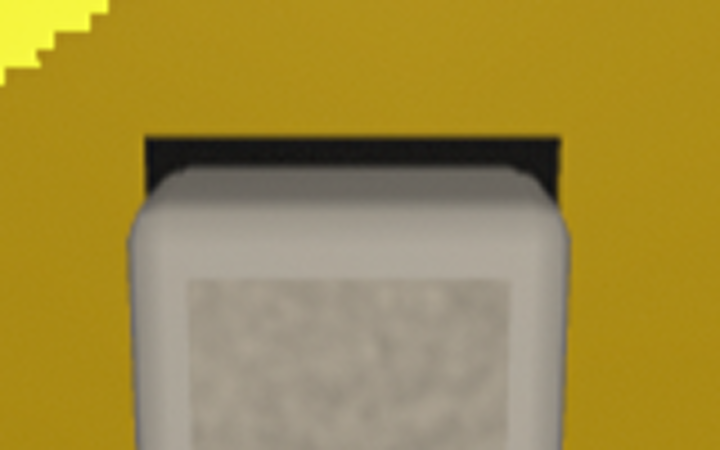

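Run:
```python
from h import *
c=dict(np.load("/tmp/lastcal.npz"))
print(unproj(c,[[258,140.4]],.004)*1000,unproj(c,[[258,147.1]],.0057)*1000)
```

```text
[[672.81316301 -88.78156407]] [[672.81359918 -91.86862019]]
```

Request:
drive_tool(translation=[[0.5,0.5,0.3],[0.6,0,0],[0.5,0,0],[0.4,0,0],[0,0,0],[0,0,0],[0,0,0],[0,0,0]], delta_rot=[[0,0,0],[0,0,0],[0,0,0],[0,0,0],[0,0,0],[0,0,0],[0,0,0],[0,0,0]])

```text
time_s: 53.7
position: [0.6742, -0.1367, 0.0196]
tcp_rot: [[-0.0, 0.0, 1.0], [0.001, 1.0, -0.0], [-1.0, 0.001, -0.0]]
ft_force: [-1.0, 0.2, 1.7]
grip_width: 0.473
```

Run:
```python
from h import *
planR([674.2,-137.1,19.5],0.1,0)
crop("r4",110,210,180,340,4.5)
```

```text
t 53.7 p [ 674.2 -136.7   19.6] jaw -0.0 xaxis [-0.     0.001 -1.   ] grip 0.473 q [ 0.49  1.16 -0.76  1.46  0.92  0.91 -0.56] F [-1.   0.2  1.7]
shift before rot [ 0.1 -0.4 -0. ] rotvec [-0.11 -0.   -0.07] shift after rot [ 0.1 -0.4 -0. ]
```

View pics/r4.png

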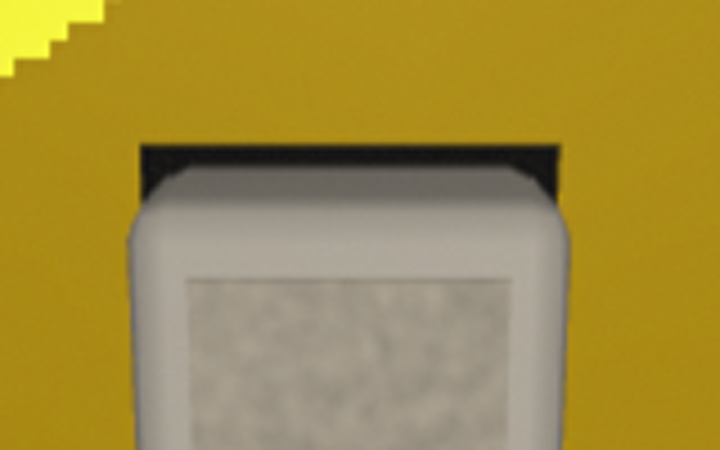

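Contact at +1.7 N (it read −2.8 N hanging free). I'll press slightly, then open to about 56 mm.

Request:
drive_tool(translation=[[0.2,0,0],[0,0,0],[0,0,0],[0,0,0],[0,0,0],[0,0,0],[0,0,0],[0,0,0]], delta_rot=[[0,0,0],[0,0,0],[0,0,0],[0,0,0],[0,0,0],[0,0,0],[0,0,0],[0,0,0]])

```text
time_s: 54.42
position: [0.6742, -0.1368, 0.0195]
tcp_rot: [[-0.0, 0.0, 1.0], [0.001, 1.0, -0.0], [-1.0, 0.001, -0.0]]
ft_force: [-1.9, -0.1, 4.3]
grip_width: 0.475
```

Request:
drive_tool(translation=[[0,0,0],[0,0,0],[0,0,0],[0,0,0],[0,0,0],[0,0,0],[0,0,0],[0,0,0]], delta_rot=[[0,0,0],[0,0,0],[0,0,0],[0,0,0],[0,0,0],[0,0,0],[0,0,0],[0,0,0]], hand=-0.27)

```text
time_s: 55.08
position: [0.6742, -0.1369, 0.019]
tcp_rot: [[-0.0, 0.0, 1.0], [0.001, 1.0, -0.0], [-1.0, 0.001, -0.0]]
ft_force: [-0.4, 0.5, 0.4]
grip_width: 0.638
```

Request:
drive_tool(translation=[[-5,0,0],[-20,0,0],[-35,0,0],[-40,-5,0],[-40,-25,0],[-20,-25,0],[-5,-15,0],[0,0,0]], delta_rot=[[0,0,0],[0,0,0],[0,0,0],[0,0,0],[0,0,0],[0,0,0],[0,0,0],[0,0,0]])

```text
time_s: 55.75
position: [0.6751, -0.2098, 0.1819]
tcp_rot: [[0.004, 0.008, 1.0], [-0.003, 1.0, -0.008], [-1.0, -0.003, 0.004]]
ft_force: [-0.8, -0.8, -1.4]
grip_width: 0.634
```

Run:
```python
from h import *
planR([640,-135,200],0.1,0)
img,cal=look("s1",["ssd_green","adapter"])
cv2.imwrite("pics/s1.png",cv2.resize(img[0:240,130:420],None,fx=2.6,fy=2.4,interpolation=cv2.INTER_CUBIC))
```

```text
t 55.75 p [ 675.1 -209.8  181.9] jaw -0.4 xaxis [ 0.004 -0.003 -1.   ] grip 0.634 q [ 0.62  0.98 -0.87  1.32  0.77  1.17 -0.33] F [-0.8 -0.8 -1.4]
shift before rot [-18.5  74.5 -35.6] rotvec [-0.53  0.23  0.19] shift after rot [-18.1  74.9 -34.9]
ssd_green 0.94 [176.  92.] 2576 [ 598.  -136.1] [27.7 80.8] 0.1
adapter 0.78 [252.  89.] 5179 [ 672.7 -136. ] [90.8 44.1] 88.3
```

View pics/s1.png

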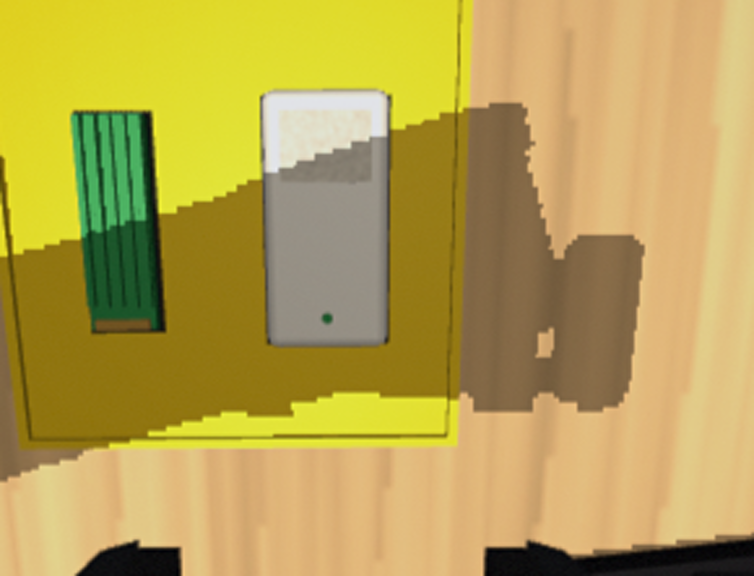

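Request:
drive_tool(translation=[[0,-25,0],[0,-30,0],[5,-30,0],[10,-25,0],[15,0,0],[5,0,0],[0,0,0],[0,0,0]], delta_rot=[[0,0,0],[0,0,0],[0,0,0],[0,0,0],[0,0,0],[0,0,0],[0,0,0],[0,0,0]])

```text
time_s: 56.57
position: [0.6745, -0.3104, 0.1436]
tcp_rot: [[-0.001, -0.004, 1.0], [0.004, 1.0, 0.004], [-1.0, 0.004, -0.001]]
ft_force: [0.2, 0.1, -0.4]
grip_width: 0.635
```

Run:
```python
from h import *
planR([640,-135,200],0.1,0)
img,cal=look("s2",[])
cv2.imwrite("pics/s2.png",cv2.resize(img[0:180,130:370],None,fx=3.2,fy=3.2,interpolation=cv2.INTER_CUBIC))
```

```text
t 56.57 p [ 674.5 -310.4  143.6] jaw 0.2 xaxis [-0.001  0.004 -1.   ] grip 0.635 q [ 0.71  1.08 -0.86  1.21  0.79  1.19 -0.14] F [ 0.2  0.1 -0.4]
shift before rot [-55.7 175.8 -33.8] rotvec [ 0.14 -0.07 -0.23] shift after rot [-56.4 175.5 -34.2]
```

View pics/s2.png

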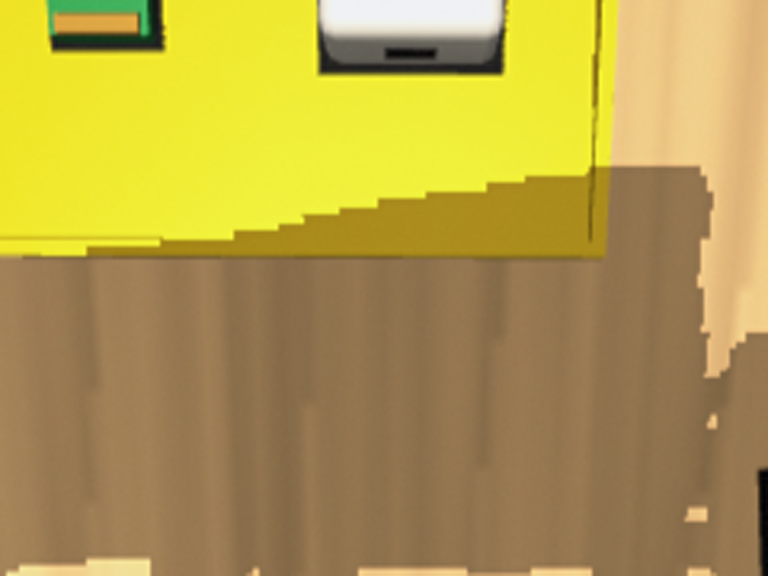

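Near-end gaps are about 1.8 mm at the adapter and 2–3 mm at the green drive, close to the far-end gaps, so both are centred. Now a final overall check.

Run:
```python
from h import *
img=manip.snapshot("top");cal=manip.get_calibration("top")
cv2.imwrite("pics/t1.png",cv2.resize(img[20:300,60:460],None,fx=1.95,fy=1.95,interpolation=cv2.INTER_CUBIC))
```

```text
(no output)
```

View pics/t1.png

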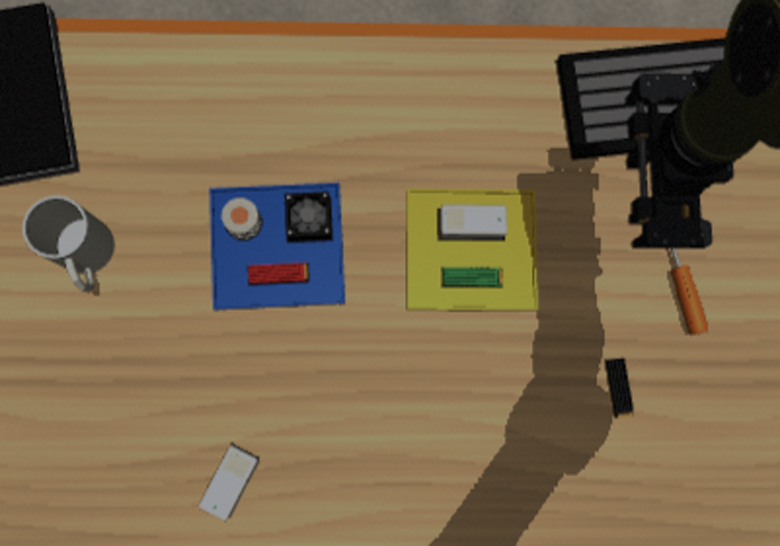

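Run:
```python
from workcell import manip
print(manip.get_obs()['ft_force'], manip.job_done())
```

```text
the job is handed in; nothing more can be done
[-0.01880154 -0.04021791  0.08682538] None
```

Both kits are made up and the job is handed in at about 57 s of the 114 s allowed. I placed the red drive, fan and heatsink in the blue tray, then the green drive and adapter in the yellow tray. Each part was lowered until the force reading showed about 4–6 N of contact before I opened the gripper.

**Adapter:** I took the white one 0.50 m from the base. The look-alike at 0.37 m is still on the bench.

**Last checks:**
- The close-up views before release showed each part on its outline, with roughly even gaps on the sides I could see.
- After release, the adapter's end gaps measured about 2.5 mm and 1.8 mm, so it sits within about 0.5 mm of centre. I did not re-measure the other four parts individually.
- The final top picture shows all five parts in place and lined up. The black drive, mug and screwdriver look unmoved, and the gripper is clear with no force on it.

**What disagreed or went wrong:**
- The wrist and top cameras differed by 2–3 mm, up to about 5 mm for the yellow tray. I set each part's final position from the close-up view of its outline instead.
- On the first try at the red drive, a wrist joint hit the end of its range. I picked and placed both drives with the gripper tilted 8° to get round it.
- When I closed on the fan and the heatsink, the hand was pushed 2–3 mm off its target. I re-measured both before placing them.

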